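# Reload, close and dock a cartridge reader's loading carriage

## Robot

A 6-joint arm with a two-finger parallel gripper is mounted at the origin on a cart in front of the work surface, level with it; the furniture and walls round the work are solid. World frame = base frame: x ahead of the robot, y to its left, z up, the work surface at z = 0. Lengths are in m, angles in degrees, forces in N, time in s.
With the tool pointing down it reaches from about 0.375 to 0.9 m from the base axis. Payload 3.1 kg.
Tool frame: the origin (TCP) lies at the very end of the fingers, on their centre line; the grasp point (between the pads) lies 19 mm behind it; z points along the fingers, x is the direction in which the jaws open and shut, and the axes are right-handed (so a half turn about z gives the same grasp; the last joint's range is limited). The gripper opens to 87 mm and grips with 3 to 60 N. Pads are 19 mm wide; open, the fingers measure 117 mm over their backs; the gripper's body (75 mm by 190 mm) begins 51 mm behind the grasp point.
Start: joints at [63.054, 30.224, 82.088, -0, 67.689, -10.227], TCP at [0.18, 0.599, 0.223] pointing down, gripper open.
Joint ranges: [-176.69, 176.69], [-43.24, 126.21], [12.49, 139.97], [-82, 262], [0, 151.66], [-163.58, 163.58]. Speed limits (degrees/s): [159.86, 159.86, 180, 180, 180, 180].

## Interface

Orientations are given as a 3x3 rotation matrix whose columns are the frame's x, y, z axes.
In Python, from rig import read_state, capture, bot gives the robot as it stands.
- The arm moves only by the shell command python3 -m crank 'ROWS' [OPENING]. ROWS is JSON, a list of rows, each a list of 2 entries, a list of its own where there are three numbers: the shift along the tool's x, y, z in cm, then the turn, a rotation vector about the tool's x, y, z in rad. In form: [[[dx, dy, dz], [wx, wy, wz]], ...]. A call has 1 to 12 rows; each row shifts and turns the commanded pose from where the row before left it, along the tool's axes as they then stand; what a row does not reach is not made up. A row lasts 1/10 s, in which the tool goes at most 50 mm and 8.59 degrees, less where a joint would pass 70% of its speed; a pose out of reach is approached as far as the arm can. A call with a gripper value outside its range is refused whole. OPENING is the closure, from -1 (fully open) to 1 (shut), set as the call begins (- or left out, the last holds). The fingers move at their own pace and stop on an object; the grip force is fixed at half the most. Time passes only in rows, so rows that do not move let the fingers close. It gives the time, the measured TCP pose, the force and the opening at its end, in the units of the state.
- read_state(): the state, without advancing time (a new reading comes with each control period).
- capture(name): name is "scene" or "top" or "wrist"; returns a dict with "pixels" (480x640x3 uint8, red, green, blue), "camera_matrix" (3x3 intrinsics, pixels), "R" (3x3) and "t" (3): a world point X has camera coordinates R X + t. Camera axes: x right, y down, z forward; pixel columns grow to the right and rows downward; lengths in m; the calibration is good to about 2 mm. A picture is of the moment at which its call begins. There is no depth.
- bot.hand_in(): hands the job in, once; it reports no verdict.
The state is a dict: "time_s": time; "joint_positions": joint angles; "qvel": joint speeds; "tau": joint torques, N m; "position": TCP position; "tcp_rot": TCP orientation; "force": force on the tool from outside, world axes, zero at the start; "moment": the same for the moment, N m; "opening": opening from 0.0 (shut) to 1.0 (fully open).
Only numpy, scipy, OpenCV 4.12 (cv2) and the standard library are available. Lean on these libraries where they do the work, as an engineer would, in place of code of your own. Each camera call takes 0.05 s, during which the arm holds its last target.

## Task

Reload the cartridge reader: take every spent test cartridge out of the tub on the carriage and leave it in the grey discard tray, then lay every fresh cartridge from the bench flat on the tub floor, side by side. Put the loose lid on the tub and press it down past its side catches until it sits level on the rim all round. Only then push the carriage along its rail by the tab at its rear: it sticks at first, and once it breaks free keep it slow and bring it fully home against the stop hidden inside the reader, leaving the other things on the bench alone.

Things in the scene. Friction and masses are not known exactly. Their poses are not given: they have to be found in the camera images.
- rail: fixed reader with loading rail, 184 x 347 x 106 mm (x, y, z); origin on the bench below the middle of the grey base plate, which ends at y = +165 mm. The white housing stands from y = -64 to -174 mm; its mouth is 160 mm wide, open up to z = 78 mm. The carriage runs along this body's -y into the mouth
- carriage (a joint): carriage travel to the reader in m, 0 parked. A spring detent holds it: 10 to 18 N gets it through the first 6 mm, then it is thrown on to about 25 mm; beyond, friction is about 3 N. The hard stop is out of sight, some 110 to 130 mm on: the carriage stops dead there and resistance rises sharply. It stays where it is left
- tub_floor (a point): centre of the white tub's inner floor; x across, y along the rail away from the reader, z up (as rail). Tub inside 120 x 150 mm (x, y), 36 mm deep, walls 4 mm, rim 36 mm above this point. Takes three cartridges side by side at y = -50, 0 and +50 mm, long sides along x
- catch_mid (a point): point midway between the tub's two sprung catches, level with their axes, 42 mm above tub_floor; axes as rail. Each is a bar along y, 16 mm thick, 40 mm long, slippery, at x = +-70 mm, its axis 6 mm above the rim; it overhangs the lid's edge by 1.5 mm and yields outwards up to 9 mm
- push_tab (a point): middle of the outer face of the aluminium push tab at the carriage's rear end (its +y end), 60 mm wide, from 30 mm below this point to 16 mm above it; push it towards this frame's -y. Axes as rail. Free bench behind it
- lid: loose grey lid, 0.12 to 0.2 kg; origin at the centre of its underside, z up: black plug 116 x 144 x 22 mm (3 mm play each way in y; in x 2 mm, tapering to 4 at the bottom), over it a plate 127 x 157 x 4 mm, on that a grip bar 14 wide (x), 50 long (y), from z = 26 to 50 mm. Long side along the tub's y, either way round
- lid_top (a point): middle of the top of the lid's grip bar, 50 mm above the lid's origin, axes as the lid. Laid on the tub, the lid rests on the two catches about 11 mm above the rim; 5 to 20 N straight down here pushes it past them on to the rim. One long side may go first; then press on the plate over the side still up. Seated, this point is 64 mm above tub_floor
- discard: fixed open discard tray, 130 x 140 x 18 mm (x, y, z), walls and floor 4 mm, light grey, room for two side by side (long sides along x); origin at the centre of its underside, z up
- cart_a: fresh flat test cartridge, 44 x 62 x 8 mm (x, y, z), a few small details up to 10 mm, lying on the bench (two or three of the three are there; None if absent); origin at the centre of its underside
- cart_b: fresh flat test cartridge, 44 x 62 x 8 mm (x, y, z), a few small details up to 10 mm, lying on the bench (two or three of the three are there; None if absent); origin at the centre of its underside
- cart_c: fresh flat test cartridge, 44 x 62 x 8 mm (x, y, z), a few small details up to 10 mm, lying on the bench (two or three of the three are there; None if absent); origin at the centre of its underside
- spent_a: spent test cartridge, same shape and size as the fresh ones, lying in the tub at the start, long side across it (one or two of the two are there; None if absent); origin at the centre of its underside
- spent_b: spent test cartridge, same shape and size as the fresh ones, lying in the tub at the start, long side across it (one or two of the two are there; None if absent); origin at the centre of its underside
- strips: bystander: upright strip canister with a green cap, 42 x 37 x 113 mm, beside the work; origin at the centre of its underside
- tube: bystander: upright 50 ml tube with a blue cap, 34 x 34 x 113 mm, beside the work; origin at the centre of its underside
There are look-alikes about, which are no part of the job. Leave any turquoise look-alike of the spent_b alone.

How it is judged:
By the outcome, as a careful person would: the job done as asked, in the order asked, and still so for the second after the job is handed in, with the robot touching nothing.
Of spent_a, spent_b only 1 to 2 are there at a start; the rules pass over those that are not, and their reading is None.
Of cart_a, cart_b, cart_c only 2 to 3 are there at a start; the rules pass over those that are not, and their reading is None.
At some moment in a run one of lid may be knocked a few centimetres aside while the robot is not near it.
Once in a run the grip may slacken for a moment while it holds something.
It also fails if it takes over 210 s, if anything falls off the work surface, if the arm or the gripper's body presses on something with over 40 N, if the wrist force passes 120 N, or if a joint passes its speed limit or range.

## Working session

There is one attempt and no reset: what is moved stays moved. The work goes in short steps, Python scripts to look and compute and a shell command to move; the robot and the scene stay as the last step left them, time stands still between calls to the robot, and variables do not carry over. Pictures are saved under pics/ and viewed, and the job is handed in when it is done.

```bash
ls; mkdir -p pics; python3 - <<'E'
from rig import read_state, capture, bot
import cv2
for n in ["scene","top","wrist"]:
    c=capture(n); cv2.imwrite(f"pics/{n}0.png",c["pixels"][:,:,::-1]); print(n,c["camera_matrix"].tolist(),c["R"].round(4).tolist(),c["t"].round(4).tolist())
s=read_state(); print(s)
E
```

```text
pics
scene [[617.4243608629548, 0.0, 314.1750566939477], [0.0, 617.4243608629548, 235.51693500515438], [0.0, 0.0, 1.0]] [[0.7909, -0.6117, -0.0195], [-0.3114, -0.3747, -0.8733], [0.5269, 0.6967, -0.4868]] [-0.3872, 0.2443, 1.3198]
top [[537.058160158072, 0.0, 312.98167538618486], [0.0, 537.058160158072, 232.14082380678377], [0.0, 0.0, 1.0]] [[-0.0086, -1.0, 0.0048], [-0.9858, 0.0077, -0.168], [0.168, -0.0062, -0.9858]] [0.0556, 0.5466, 1.3795]
wrist [[386.7449215632075, 0.0, 319.97253741634285], [0.0, 386.7449215632075, 245.83020096388896], [0.0, 0.0, 1.0]] [[0.2868, 0.958, -0.0023], [0.93, -0.2778, 0.2406], [0.2299, -0.0711, -0.9706]] [-0.6242, -0.0294, 0.389]
{'time_s': 0.15, 'joint_positions': array([ 6.30550526e+01,  3.02705934e+01,  8.21393241e+01,  1.49094994e-04,
        6.76887828e+01, -1.02271394e+01]), 'qvel': array([ 0.04914383, -0.05787908, -0.27518207,  0.04388159, -0.06754554,
        0.05709925]), 'tau': array([ 7.93531090e-04, -4.40430772e+01, -1.76841795e+01,  6.34016027e-02,
        5.51589264e-02, -8.84509200e-05]), 'position': array([0.17949833, 0.59808587, 0.22175611]), 'tcp_rot': array([[ 2.87658489e-01,  9.57732730e-01, -7.82734834e-04],
       [ 9.57731550e-01, -2.87659388e-01, -1.53454678e-03],
       [-1.69484670e-03, -3.08224437e-04, -9.99998516e-01]]), 'force': array([ 0.5125949 , -0.52014783,  0.28502463]), 'moment': array([-0.00131091, -0.04000189,  0.00676827]), 'opening': 0.9997021851285193}
```

View pics/scene0.png

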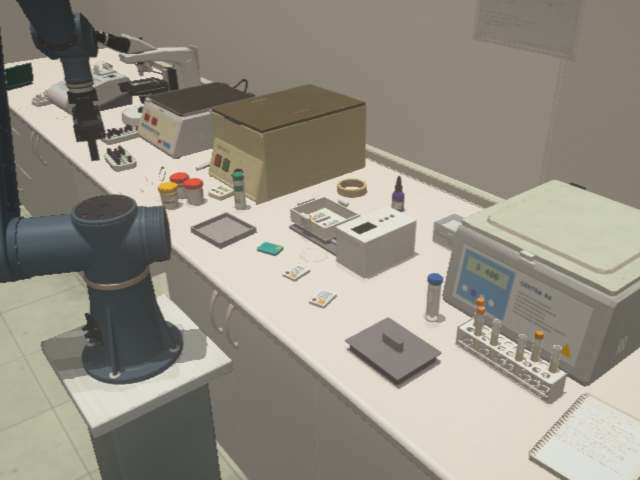

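View pics/top0.png

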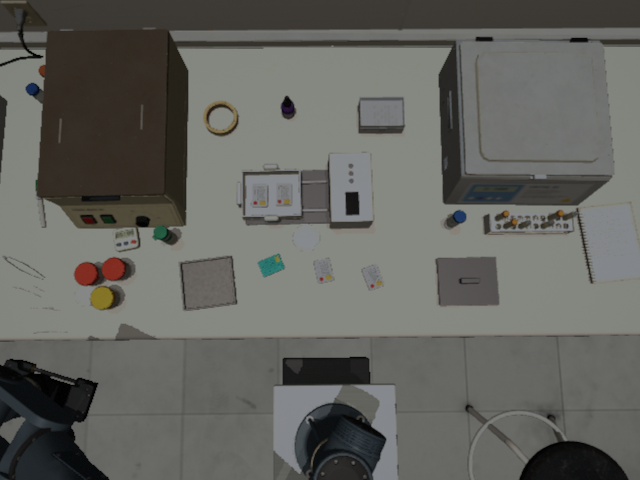

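View pics/wrist0.png

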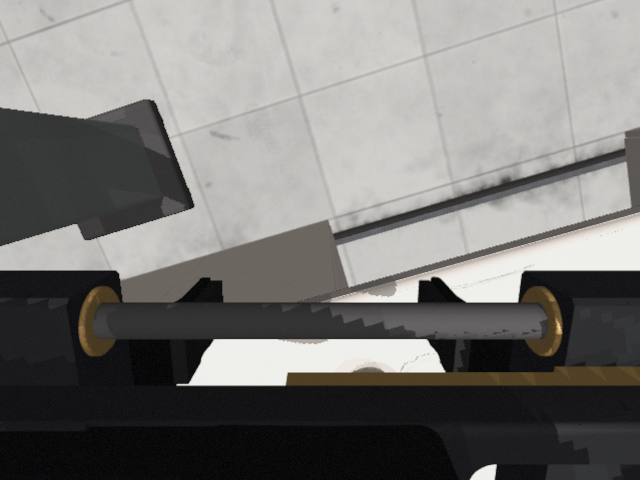

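```bash
cat > h.py <<'E'
import numpy as np, cv2, itertools
from rig import read_state, capture, bot
def ray(c,u,v,z):
    K=c["camera_matrix"];R=np.array(c["R"]);t=np.array(c["t"])
    d=R.T@np.linalg.inv(K)@np.array([u,v,1.]); o=-R.T@t
    return o+d*(z-o[2])/d[2]
def proj(c,X):
    p=np.array(c["R"])@np.array(X)+np.array(c["t"]); q=np.array(c["camera_matrix"])@p; return q[:2]/q[2]
def crop(c,name,u0,v0,u1,v1,s):
    im=c["pixels"][v0:v1,u0:u1,::-1]; cv2.imwrite(f"pics/{name}.png",cv2.resize(im,None,fx=s,fy=s,interpolation=cv2.INTER_CUBIC))
E
python3 - <<'E'
from h import *
c=capture("top")
crop(c,"t1",230,140,390,300,5/1.34)
crop(c,"t2",80,215,240,315,5)
crop(c,"t3",420,200,520,320,5)
s=capture("scene"); crop(s,"s1",150,160,350,320,4)
E
```

```text
(no output)
```

View pics/t1.png

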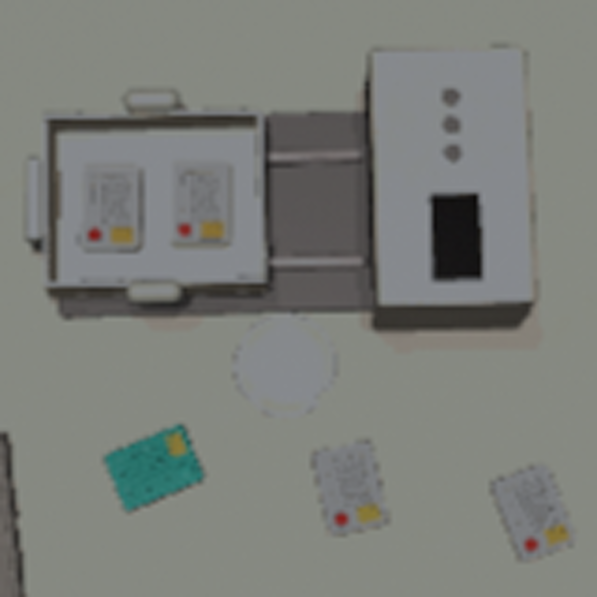

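View pics/t2.png

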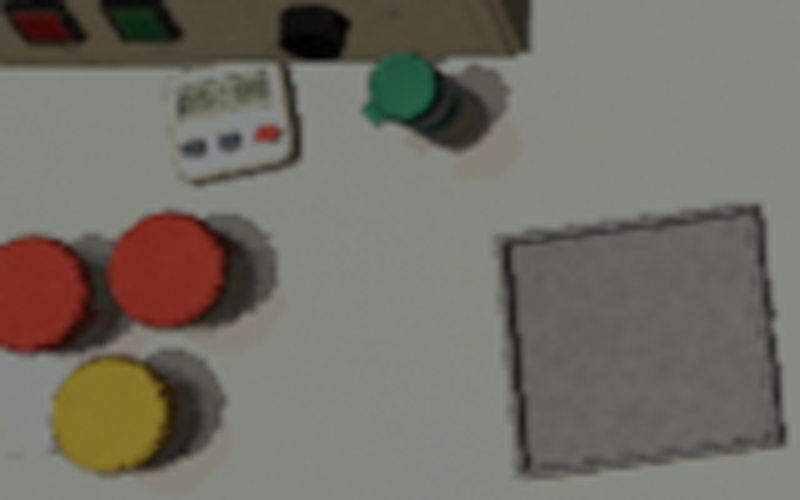

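View pics/t3.png

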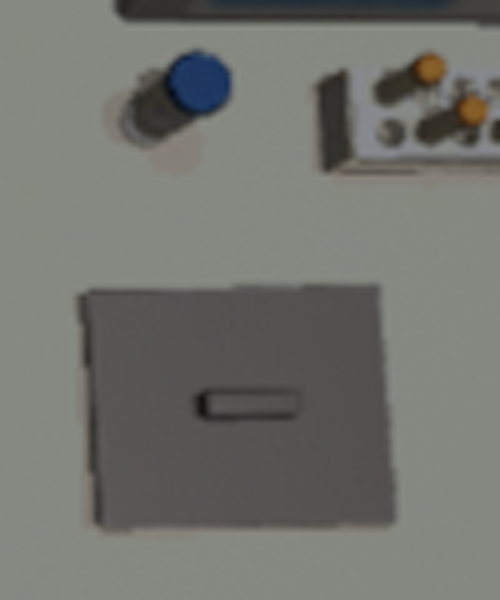

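View pics/s1.png

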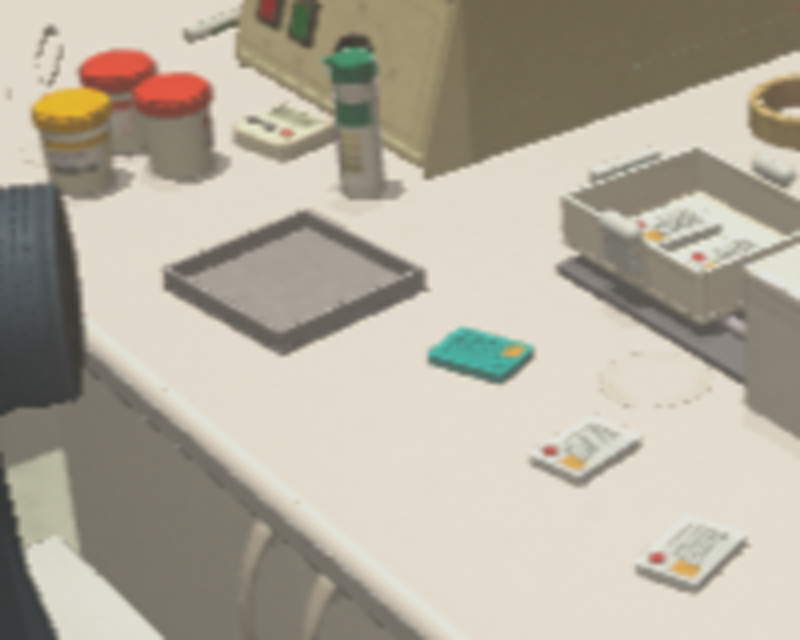

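```bash
python3 - <<'E'
from h import *
c=capture("top")
def cr(name,u0,v0,u1,v1,s):
    im=c["pixels"][v0:v1,u0:u1,::-1].astype(float)*1.5
    im=cv2.resize(np.clip(im,0,255).astype(np.uint8),None,fx=s,fy=s,interpolation=cv2.INTER_CUBIC)
    for u in range(u0,u1,10): cv2.putText(im,str(u),(int((u-u0)*s),8),0,.35,(0,0,255),1); cv2.line(im,(int((u-u0)*s),10),(int((u-u0)*s),16),(0,0,255),1)
    for v in range(v0,v1,10): cv2.putText(im,str(v),(0,int((v-v0)*s)),0,.35,(0,0,255),1)
    cv2.imwrite(f"pics/{name}.png",im)
cr("r1",232,155,312,230,8)
cr("r2",310,145,380,235,6)
# detected rects
im=c["pixels"].astype(int)
def seg(mask,z,name):
    n,l,st,ce=cv2.connectedComponentsWithStats(mask.astype(np.uint8))
    for i in range(1,n):
        if st[i,4]<60: continue
        pts=np.argwhere(l==i)[:,::-1].astype(float)
        W=np.array([ray(c,u,v,z)[:2] for u,v in pts])
        r=cv2.minAreaRect((W*1000).astype(np.float32)); print(name,st[i],np.round(r[0],1),np.round(r[1],1),round(r[2],1))
m=np.zeros((480,640),bool)
R,G,B=im[...,0],im[...,1],im[...,2]
print(im[310,300],im[268,322],im[280,450],im[290,200],im[195,270],im[170,360])
teal=(G-R>40); 
grey=(np.abs(R-G)<14)&(R<112)&(R>50)
g=grey.copy(); g[:250]=0; g[315:]=0; g[:,:170]=0; g[:,510:]=0
seg(g,0.018,'grey z18')
seg(g,0.026,'grey z26')
E
```

```text
[134 137 130] [110 112 114] [87 85 84] [104  99  95] [134 137 142] [134 137 139]
grey z18 [ 179  256   59   55 2644] [417.6 332.1] [132.2 144. ] 7.1
grey z18 [ 435  257   64   49 2918] [ 416.3 -357.9] [129.  163.2] 0.6
grey z26 [ 179  256   59   55 2644] [417.  330.6] [131.5 143.2] 7.1
grey z26 [ 435  257   64   49 2918] [ 415.7 -355.6] [128.2 162.2] 0.6
```

View pics/r1.png

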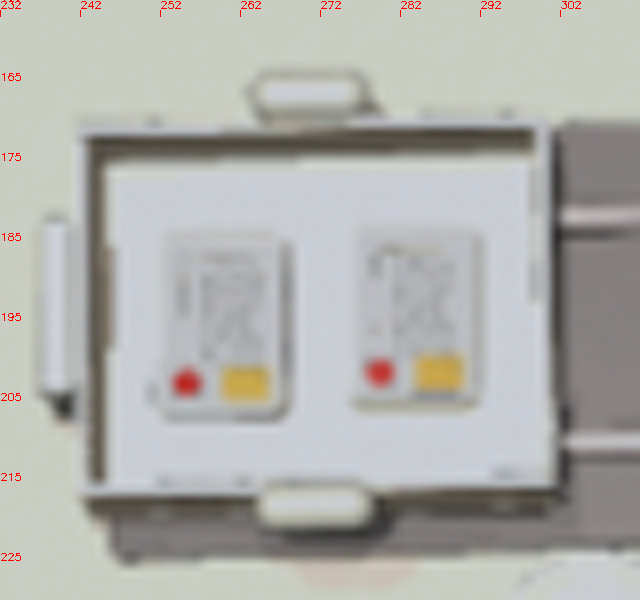

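View pics/r2.png

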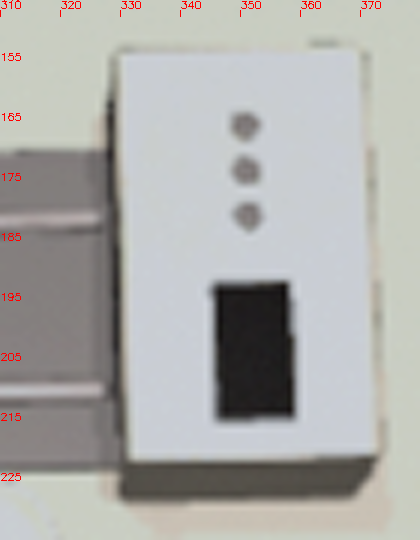

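```bash
python3 - <<'E'
from h import *
c=capture("top")
P=lambda u,v,z:ray(c,u,v,z)[:2]*1000
H=[P(*p,.106) for p in [(329.5,153.3),(370.3,153),(373.3,221.2),(331.2,222)]]
print("housing",np.round(H,1).tolist(),np.mean(H,0))
for z in (.04,.05):
    T=[P(*p,z) for p in [(242,170.6),(300.5,170.3),(302,215.6),(242,216.5)]]
    print("rim",z,np.round(T,1).tolist(),np.mean(T,0), np.linalg.norm(T[0]-T[1]),np.linalg.norm(T[1]-T[2]))
print("spent",P(260.2,195.5,.02),P(284.5,194.7,.02))
s=capture("scene")
im=np.clip(s["pixels"][185:275,280:425,::-1].astype(float)*1.1,0,255).astype(np.uint8)
im=cv2.resize(im,None,fx=5.5,fy=5.5,interpolation=cv2.INTER_CUBIC)
for u in range(280,425,10): cv2.putText(im,str(u),(int((u-280)*5.5),8),0,.35,(0,0,255),1)
for v in range(185,275,10): cv2.putText(im,str(v),(0,int((v-185)*5.5)),0,.35,(0,0,255),1)
cv2.imwrite("pics/r3.png",im)
im=c["pixels"][250:300,255:395,::-1]; im=cv2.resize(np.clip(im*1.5,0,255).astype(np.uint8),None,fx=5.7,fy=5.7,interpolation=cv2.INTER_CUBIC)
for u in range(255,395,10): cv2.putText(im,str(u),(int((u-255)*5.7),8),0,.35,(0,0,255),1)
for v in range(250,300,10): cv2.putText(im,str(v),(0,int((v-250)*5.7)),0,.35,(0,0,255),1)
cv2.imwrite("pics/r4.png",im)
E
```

```text
housing [[745.0, 6.7], [745.1, -99.8], [564.0, -102.6], [562.7, 4.8]] [654.20617047 -47.71407678]
rim 0.04 [[719.2, 242.5], [718.9, 83.6], [593.3, 80.2], [592.1, 240.8]] [655.88574162 161.77224708] 158.94700604539645 125.68507839223605
rim 0.05 [[716.3, 241.2], [716.0, 83.4], [591.3, 80.0], [590.1, 239.5]] [653.41826535 161.05080318] 157.82086231697934 124.79459629818116
spent [654.2633548  194.43450864] [656.01655234 128.01102932]
```

View pics/r3.png

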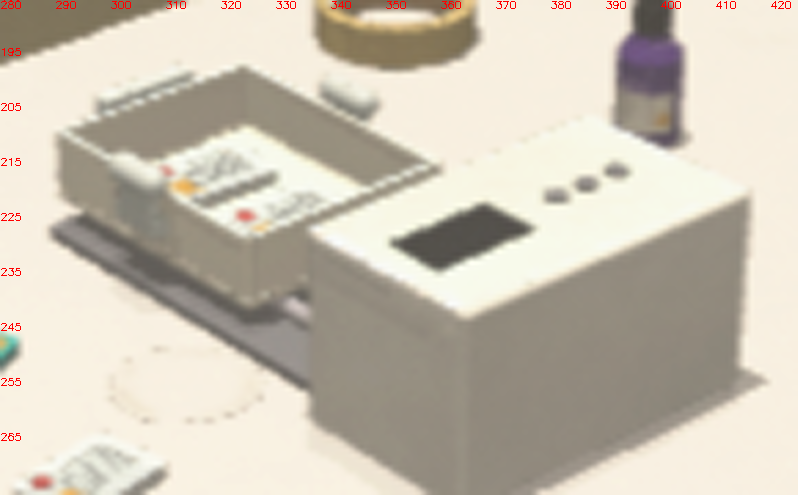

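View pics/r4.png

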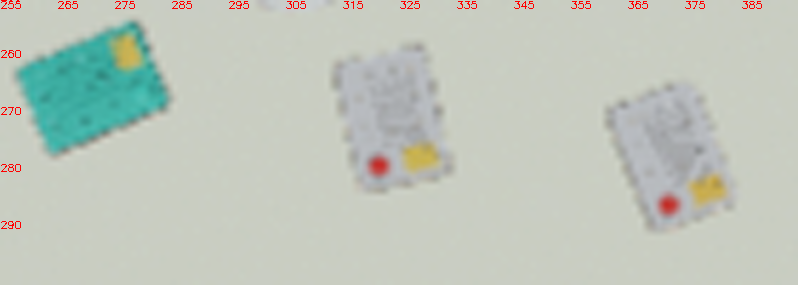

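```bash
python3 - <<'E'
from h import *
c=capture("top"); s=capture("scene")
P=lambda u,v,z:ray(c,u,v,z)[:2]*1000
for n,q in dict(c1=[(335,62),(422,45),(450,168),(368,190)],c2=[(608,110),(688,83),(735,205),(655,230)],teal=[(17,72),(140,22),(170,100),(52,155)]).items():
    W=np.array([P(255+u/5.7,250+v/5.7,.006) for u,v in q]); r=cv2.minAreaRect(W.astype(np.float32))
    e=(W[0]+W[1]-W[2]-W[3])/2; print(n,W.mean(0).round(1),np.round(r[1],1),"long dir deg",np.degrees(np.arctan2(e[1],e[0])).round(1))
print("strips",P(80+404/5,215+90/5,.113),"tube",P(459.7,216.5,.113))
for z in (.04,.045,.05,.055): print(z,ray(s,325.1,228.3,z).round(3),ray(s,291.3,208.8,z).round(3),'top',P(302,215.6,z).round(1),P(242,216.5,z).round(1))
print("lid bar top ends",P(420+200/5,200+405/5,.05),P(420+300/5,200+402/5,.05))
print("tab", [P(232+u/8,155+v/8,z).round(1).tolist() for z in (.03,.05) for u,v in [(45,218),(68,218),(40,395),(68,395)]])
print("catches",P(232+308/8,155+97/8,.064),P(232+315/8,155+505/8,.064))
E
```

```text
c1 [449.1  21.9] [62.6 42.1] long dir deg 13.0
c2 [ 428.7 -109.1] [62.4 40.3] long dir deg 19.8
teal [464.  163.4] [42.9 62.8] long dir deg 22.1
strips [536.45237    435.68194732] tube [ 573.13747948 -322.03640415]
0.04 [0.61  0.105 0.04 ] [0.608 0.261 0.04 ] top [593.3  80.2] [592.1 240.8]
0.045 [0.604 0.098 0.045] [0.603 0.253 0.045] top [592.3  80.1] [591.1 240.2]
0.05 [0.598 0.091 0.05 ] [0.597 0.245 0.05 ] top [591.3  80. ] [590.1 239.5]
0.055 [0.593 0.083 0.055] [0.591 0.237 0.055] top [590.3  79.9] [589.  238.9]
lid bar top ends [ 414.0640304  -331.43988489] [ 415.19934115 -383.81419538]
tab [[689.4, 255.3], [689.3, 247.5], [627.6, 256.1], [627.6, 246.6], [684.0, 252.6], [683.9, 244.8], [623.1, 253.3], [623.1, 244.0]]
catches [721.30868579 163.38084944] [582.28073652 160.42532943]
```

```bash
cat >> h.py <<'E'
def go(x,y,z,hd=None):
    """shift in tool axes after turning to heading hd (deg); turn in rad about tool z. mm in"""
    s=read_state(); R=s["tcp_rot"]; p=s["position"]*1000
    h=np.degrees(np.arctan2(R[1,0],R[0,0]))
    if hd is None: hd=h
    w=-np.radians((hd-h+180)%360-180)
    a=np.radians(hd); X=np.array([np.cos(a),np.sin(a),0]); Y=np.array([np.sin(a),-np.cos(a),0])
    d=np.array([x,y,z])-p
    tilt=np.degrees(np.arccos(-R[2,2]))
    print("t",round(s["time_s"],2),"at",p.round(1),"hd",h.round(2),"tilt",tilt.round(2),"F",s["force"].round(1),"open",round(s["opening"]*87,1))
    print(" turn z rad",w.round(4),"| shift cm",np.round([d@X/10,d@Y/10,-d[2]/10],3))
E
python3 - <<'E'
from h import *
go(420,200,222,0.7)
go(640,175,150,0.7)
E
```

```text
t 0.5 at [179.7 598.5 222.5] hd 73.28 tilt 0.0 F [ 0.3  0.4 -0.6] open 86.9
 turn z rad 1.2668 | shift cm [23.539 40.146  0.05 ]
t 0.5 at [179.7 598.5 222.5] hd 73.28 tilt 0.0 F [ 0.3  0.4 -0.6] open 86.9
 turn z rad 1.2668 | shift cm [45.507 42.914  7.25 ]
```

```bash
python3 -m crank '[[[0,0,0],[0,0,0.1408]],[[0,0,0],[0,0,0.1408]],[[0,0,0],[0,0,0.1408]],[[0,0,0],[0,0,0.1408]],[[0,0,0],[0,0,0.1408]],[[0,0,0],[0,0,0.1408]],[[0,0,0],[0,0,0.1408]],[[0,0,0],[0,0,0.1408]],[[0,0,0],[0,0,0.1408]],[[2.3,4,0],[0,0,0]],[[2.3,4,0],[0,0,0]],[[2.3,4,0],[0,0,0]]]'
python3 -m crank '[[[2.4,4,0],[0,0,0]],[[2.4,4,0],[0,0,0]],[[2.4,4,0],[0,0,0]],[[2.4,4,0],[0,0,0]],[[2.4,4,0],[0,0,0]],[[2.4,4,0],[0,0,0]],[[2.4,4,0],[0,0,0]],[[4,0.4,1],[0,0,0]],[[4,0.4,1],[0,0,0]],[[4,0.4,1],[0,0,0]],[[4,0.4,1],[0,0,0]],[[4,0.4,1],[0,0,0]]]'
python3 - <<'E'
from h import *
c=capture("wrist");cv2.imwrite("pics/w1.png",c["pixels"][:,:,::-1])
go(654,194.4,60,0.7)
E
```

```text
time_s: 1.7
position: [0.2505, 0.4783, 0.2226]
tcp_rot: [[1.0, 0.013, 0.0], [0.013, -1.0, 0.0], [0.0, -0.0, -1.0]]
force: [1.3, -0.9, 0.0]
opening: 1.004
time_s: 2.9
position: [0.6234, 0.1834, 0.1722]
tcp_rot: [[1.0, 0.011, 0.0], [0.011, -1.0, 0.0], [0.0, -0.0, -1.0]]
force: [-0.4, -0.1, 0.5]
opening: 1.0
t 2.95 at [630.6 182.  170.4] hd 0.54 tilt 0.47 F [6.8 1.  0.7] open 87.1
 turn z rad -0.0029 | shift cm [ 2.354 -1.21  11.04 ]
```

View pics/w1.png

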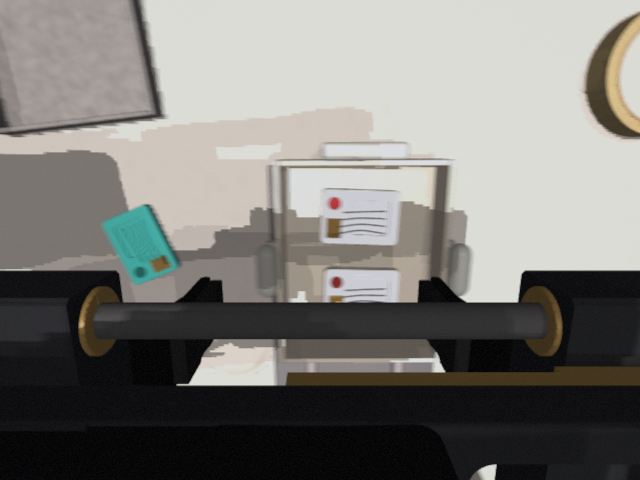

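```bash
python3 -m crank '[[[0,0,0],[0,0,0]],[[0,0,0],[0,0,0]],[[0,0,0],[0,0,0]]]'
python3 - <<'E'
from h import *
c=capture("wrist")
im=c["pixels"][130:400,240:480,::-1]; im=cv2.resize(im,None,fx=2.2,fy=2.2,interpolation=cv2.INTER_CUBIC)
for u in range(240,480,20): cv2.putText(im,str(u),(int((u-240)*2.2),8),0,.35,(0,0,255),1)
for v in range(130,400,20): cv2.putText(im,str(v),(0,int((v-130)*2.2)),0,.35,(0,0,255),1)
cv2.imwrite("pics/w2.png",im)
import pickle; pickle.dump(c,open("w2.pkl","wb"))
go(654,194.4,60,0.7)
E
```

```text
time_s: 3.25
position: [0.6203, 0.1841, 0.1729]
tcp_rot: [[1.0, 0.012, -0.001], [0.012, -1.0, -0.0], [-0.001, 0.0, -1.0]]
force: [0.4, 0.5, 0.1]
opening: 0.997
t 3.3 at [620.4 184.1 173.1] hd 0.72 tilt 0.02 F [-0.5 -0.3  0.5] open 87.3
 turn z rad 0.0003 | shift cm [ 3.368 -0.984 11.314]
```

View pics/w2.png

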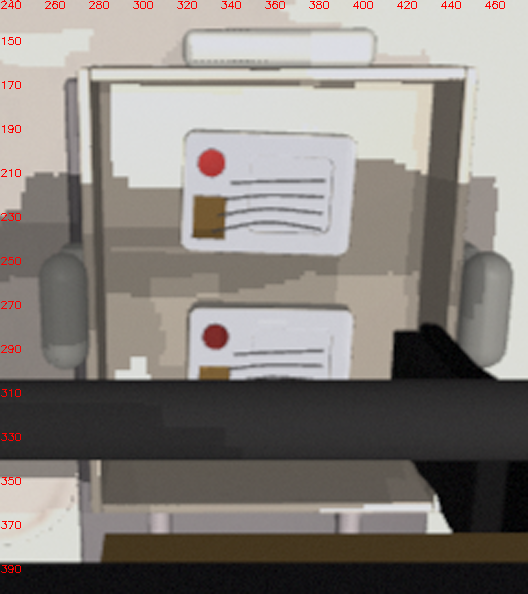

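```bash
python3 - <<'E'
from h import *
import pickle; c=pickle.load(open("w2.pkl","rb"))
P=lambda u,v,z:(ray(c,240+u/2.2,130+v/2.2,z)[:2]*1000).round(1)
for z in (.018,.022,.026):
  Q=np.array([P(*q,z) for q in [(187,130),(354,137),(347,255),(182,248)]]); print("spent1",z,Q.mean(0),np.linalg.norm(Q[0]-Q[1]),np.linalg.norm(Q[1]-Q[2]),Q[1]-Q[0])
  print(" spent2 top edge",P(190,305,z),P(352,310,z))
for z in (.045,.048,.051,.054): print("rim",z,P(79,67,z),P(474,67,z),P(92,511,z), "tabtop",P(183,30,z),P(376,30,z),P(376,65,z),"catch",P(63,307,z+.012),P(489,310,z+.012))
E
```

```text
spent1 0.018 [654.5 195.5] 61.923339703217 45.00044444224968 [61.9 -1.7]
 spent2 top edge [626.1 151.2] [689.2 150. ]
spent1 0.022 [654.1  196.15] 61.12364517925941 44.500449435932666 [61.1 -1.7]
 spent2 top edge [626.  152.5] [688.3 151.3]
spent1 0.026 [653.625 196.85 ] 60.32395875603652 43.90045557850169 [60.3 -1.7]
 spent2 top edge [625.9 153.7] [687.4 152.6]
rim 0.045 [587.2 241.8] [718.4 243.6] [589.8  77.5] tabtop [621.6 254.2] [685.1 255. ] [685.8 243.8] catch [582.  162.1] [727.4 163. ]
rim 0.048 [587.6 241.9] [717.4 243.6] [590.1  79.3] tabtop [621.6 254.1] [684.4 255. ] [685.2 243.8] catch [582.4 163. ] [726.2 163.9]
rim 0.051 [587.9 242. ] [716.4 243.7] [590.4  81.1] tabtop [621.5 254.1] [683.7 254.9] [684.5 243.9] catch [582.8 164. ] [725.  164.8]
rim 0.054 [588.2 242.1] [715.4 243.8] [590.7  82.9] tabtop [621.5 254. ] [683.  254.8] [683.8 244. ] catch [583.2 164.9] [723.9 165.8]
```

```bash
python3 -m crank '[[[1.1,-0.4,2],[0,0,0.03]],[[1.1,-0.4,3],[0,0,0]],[[1.15,-0.4,3],[0,0,0]],[[0,0,2],[0,0,0]],[[0,0,0],[0,0,0]],[[0,0,0],[0,0,0]],[[0,0,0],[0,0,0]]]' -0.655
python3 - <<'E'
from h import *
go(654.3,195.8,25,-1)
E
```

```text
time_s: 4.0
position: [0.6561, 0.1958, 0.0746]
tcp_rot: [[1.0, -0.018, 0.003], [-0.018, -1.0, 0.0], [0.003, -0.0, -1.0]]
force: [0.3, 0.2, 0.3]
opening: 0.829
t 4.0 at [656.1 195.8  74.6] hd -1.03 tilt 0.18 F [0.3 0.2 0.3] open 72.2
 turn z rad -0.0005 | shift cm [-1.76e-01  1.00e-03  4.96e+00]
```

```bash
python3 -m crank '[[[-0.1,0,1.5],[0,0,0]],[[0,0,1.5],[0,0,0]],[[0,0,1.5],[0,0,0]],[[0,0,0.4],[0,0,0]],[[0,0,0.2],[0,0,0]],[[0,0,0.2],[0,0,0]],[[0,0,0],[0,0,0]],[[0,0,0],[0,0,0]]]'
python3 - <<'E'
from h import *
go(654.3,195.8,20,-1)
c=capture("scene"); crop(c,"s2",230,150,430,300,4)
E
```

```text
time_s: 4.8
position: [0.6528, 0.1952, 0.0223]
tcp_rot: [[1.0, -0.018, -0.003], [-0.018, -1.0, -0.001], [-0.003, 0.001, -1.0]]
force: [-9.8, -2.4, 19.8]
opening: 0.825
t 4.8 at [652.8 195.2  22.3] hd -1.03 tilt 0.17 F [-9.8 -2.4 19.8] open 71.8
 turn z rad -0.0005 | shift cm [ 0.148 -0.063  0.234]
```

View pics/s2.png

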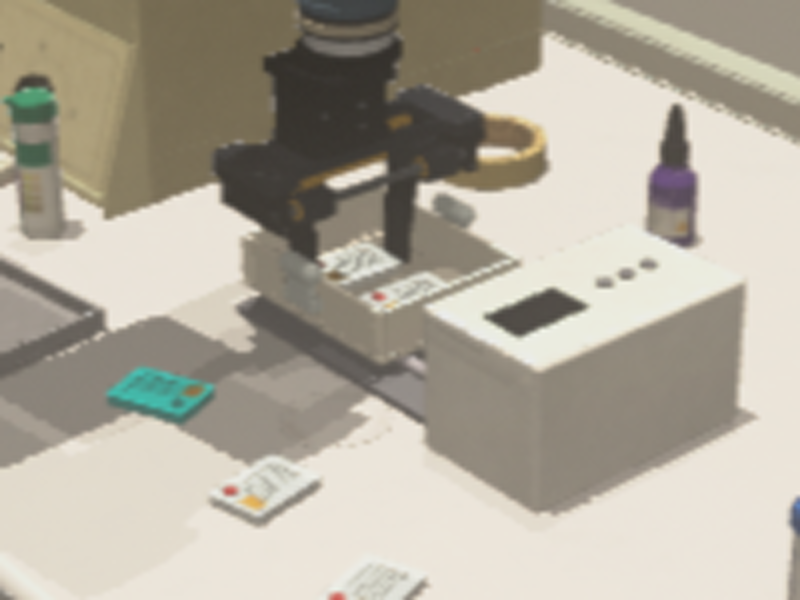

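```bash
python3 -m crank '[[[0,0,-0.2],[0,0,0]],[[0,0,-0.2],[0,0,0]],[[0,0,0],[0,0,0]],[[0,0,0],[0,0,0]]]'
python3 - <<'E'
from h import *
go(654.3,195.8,20,-1)
c=capture("wrist");cv2.imwrite("pics/w3.png",c["pixels"][:,:,::-1])
c=capture("top"); crop(c,"t4",230,150,330,230,8)
E
```

```text
time_s: 5.25
position: [0.6541, 0.1954, 0.0226]
tcp_rot: [[1.0, -0.018, -0.001], [-0.018, -1.0, -0.0], [-0.001, 0.0, -1.0]]
force: [-0.9, -0.5, 0.6]
opening: 0.826
t 5.25 at [654.1 195.4  22.6] hd -1.05 tilt 0.06 F [-0.9 -0.5  0.6] open 71.9
 turn z rad -0.0009 | shift cm [ 0.023 -0.042  0.26 ]
```

View pics/w3.png

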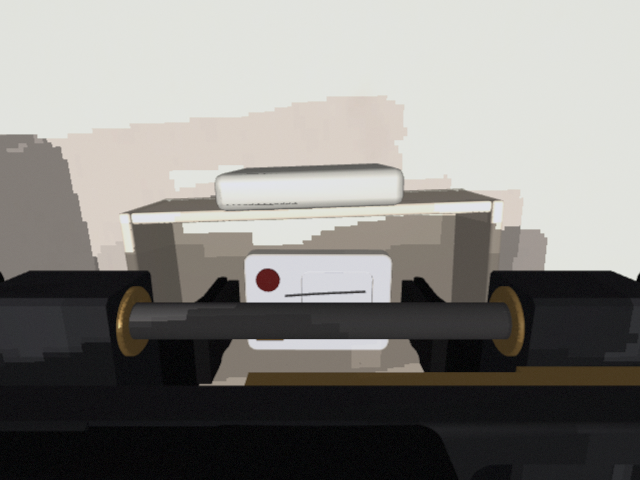

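View pics/t4.png

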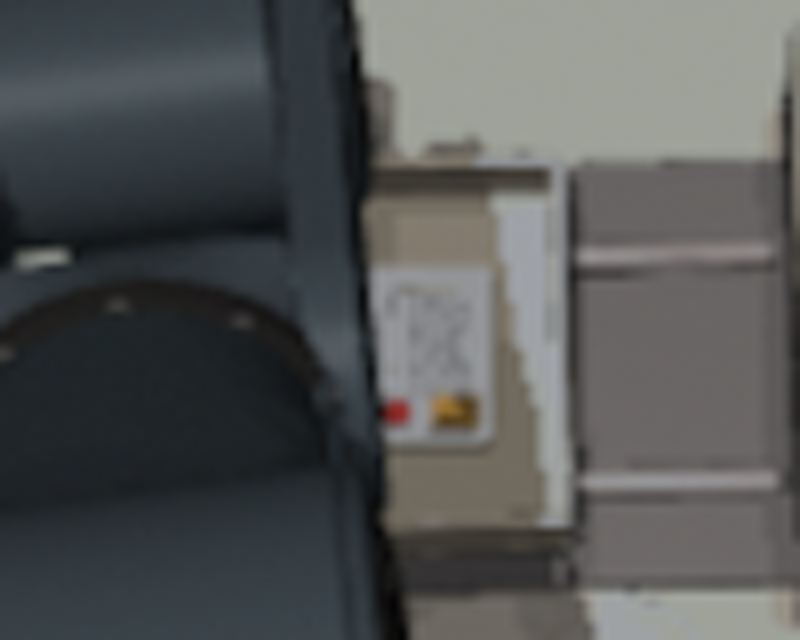

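```bash
python3 - <<'E'
from h import *
c=capture("wrist")
print(-np.array(c["R"]).T@c["t"])
for z in (.018,.022,.026,.03): 
    a,b,d=[ray(c,u,v,z)*1000 for u,v in[(245,262),(391,262),(318,349)]]; print(z,a.round(1),b.round(1),np.linalg.norm(a-b),d.round(1))
for z in (.046,.05,.054,.058):
    a,b=[ray(c,u,v,z)*1000 for u,v in[(123,213),(503,200)]]; print(z,a.round(1),b.round(1),np.linalg.norm(a-b))
crop(c,"w4",100,150,520,400,1.9)
E
```

```text
[0.65519995 0.26115176 0.18420761]
0.018 [620.7 213.   18. ] [686.  211.9  18. ] 65.33025215345641 [652.6 169.5  18. ]
0.022 [621.5 214.2  22. ] [685.3 213.1  22. ] 63.75799560155452 [652.6 171.7  22. ]
0.026 [622.4 215.3  26. ] [684.5 214.3  26. ] 62.185739049652746 [652.7 173.9  26. ]
0.03 [623.2 216.5  30. ] [683.8 215.4  30. ] 60.613482497751086 [652.8 176.1  30. ]
0.046 [583.7 240.3  46. ] [720.2 242.6  46. ] 136.58335472941386
0.05 [585.8 240.9  50. ] [718.4 243.1  50. ] 132.63036395842272
0.054 [587.8 241.5  54. ] [716.5 243.7  54. ] 128.67737318743178
0.058 [589.9 242.1  58. ] [714.6 244.2  58. ] 124.72438241644076
```

View pics/w4.png

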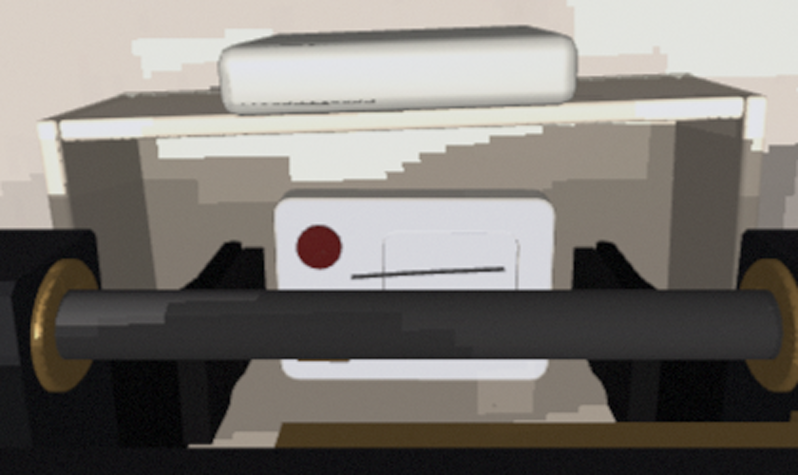

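```bash
python3 -m crank '[[[0,0.1,0.1],[0,0,0]],[[0,0,0],[0,0,0]],[[0,0,0],[0,0,0]],[[0,0,0],[0,0,0]],[[0,0,0],[0,0,0]],[[0,0,0],[0,0,0]]]' 1
python3 - <<'E'
from h import *
go(654.3,195.8,20,-1)
c=capture("wrist"); crop(c,"w5",100,150,520,400,1.9)
E
```

```text
time_s: 6.0
position: [0.6542, 0.1944, 0.0225]
tcp_rot: [[1.0, -0.018, -0.0], [-0.018, -1.0, -0.0], [-0.0, 0.0, -1.0]]
force: [1.0, -0.8, 1.0]
opening: 0.711
t 6.0 at [654.2 194.4  22.5] hd -1.04 tilt 0.01 F [ 1.  -0.8  1. ] open 61.9
 turn z rad -0.0008 | shift cm [ 0.004 -0.138  0.248]
```

View pics/w5.png

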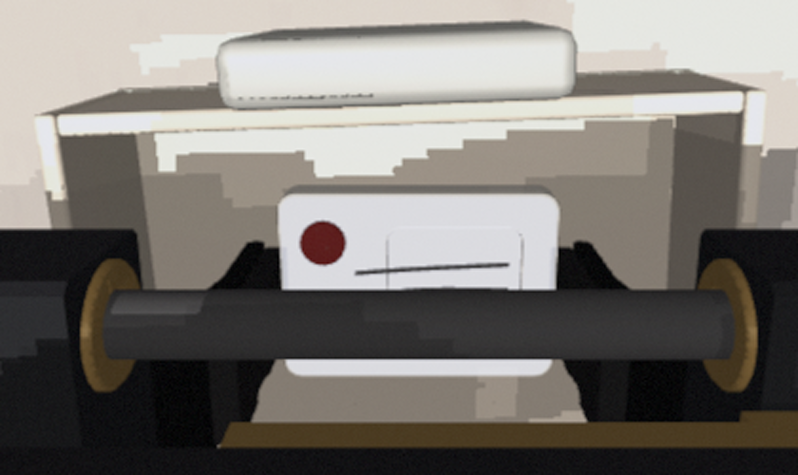

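```bash
python3 -m crank '[[[0,0,-1],[0,0,0]],[[0,0,-2],[0,0,0]],[[0,0,-3],[0,0,0]],[[0,0,-3],[0,0,0]],[[0,0,-1],[0,0,0]],[[0,0,0],[0,0,0]]]'
python3 - <<'E'
from h import *
go(413.2,361.8,60,7.1)
go(413.2,361.8,20,7.1)
c=capture("wrist"); crop(c,"w6",100,150,520,400,1.9)
E
```

```text
time_s: 6.65
position: [0.6555, 0.1947, 0.1249]
tcp_rot: [[1.0, -0.018, 0.004], [-0.018, -1.0, 0.001], [0.004, -0.001, -1.0]]
force: [0.2, 0.2, -0.5]
opening: 0.704
t 6.65 at [655.5 194.7 124.9] hd -1.04 tilt 0.26 F [ 0.2  0.2 -0.5] open 61.3
 turn z rad -0.142 | shift cm [-21.983 -19.573   6.491]
t 6.65 at [655.5 194.7 124.9] hd -1.04 tilt 0.26 F [ 0.2  0.2 -0.5] open 61.3
 turn z rad -0.142 | shift cm [-21.983 -19.573  10.491]
```

View pics/w6.png

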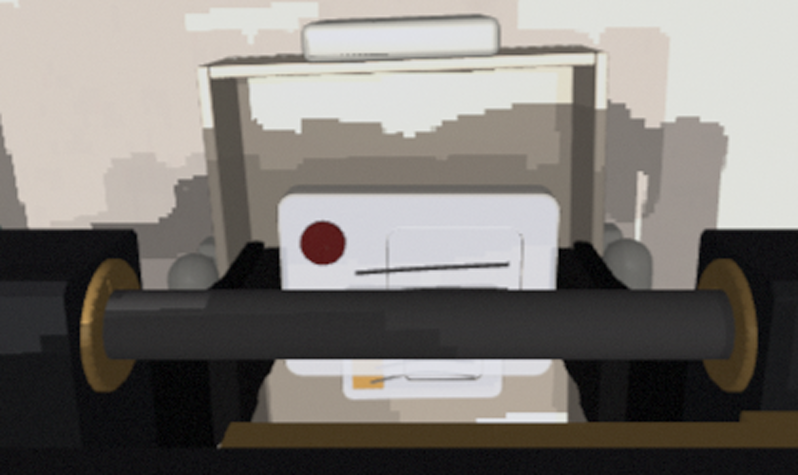

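```bash
python3 -m crank '[[[0,0,0],[0,0,-0.142]],[[-4,-0.8,0],[0,0,0]],[[-4.5,-1.8,0],[0,0,0]],[[-4.5,-3,0],[0,0,0]],[[-4.5,-3.5,0],[0,0,0]],[[-3.5,-3.5,0],[0,0,0]],[[-1,-4,2],[0,0,0]],[[0,-3,2.5],[0,0,0]],[[0,0,2],[0,0,0]],[[0,0,0],[0,0,0]],[[0,0,0],[0,0,0]],[[0,0,0],[0,0,0]]]'
python3 - <<'E'
from h import *
go(413.2,361.8,20,7.1)
c=capture("scene"); crop(c,"s3",150,160,350,310,4)
E
```

```text
time_s: 7.9
position: [0.4218, 0.3559, 0.0578]
tcp_rot: [[0.992, 0.122, -0.0], [0.122, -0.992, -0.0], [-0.0, 0.0, -1.0]]
force: [0.1, -0.5, 0.3]
opening: 0.708
t 7.9 at [421.8 355.9  57.8] hd 7.03 tilt 0.01 F [ 0.1 -0.5  0.3] open 61.6
 turn z rad -0.0012 | shift cm [-0.775 -0.696  3.778]
```

View pics/s3.png

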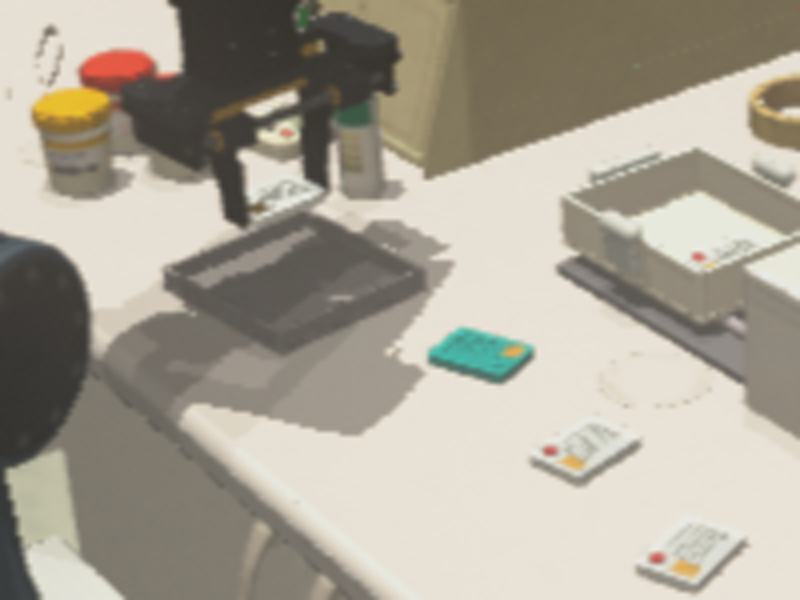

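```bash
python3 -m crank '[[[-0.8,-0.25,1],[0,0,0]],[[0,0,1.5],[0,0,0]],[[0,0,1],[0,0,0]],[[0,0,0.5],[0,0,0]],[[0,0,0.3],[0,0,0]],[[0,0,0.2],[0,0,0]],[[0,0,0],[0,0,0]],[[0,0,0],[0,0,0]]]'
python3 - <<'E'
from h import *
go(413.2,361.8,10,7.1)
E
```

```text
time_s: 8.75
position: [0.4134, 0.358, 0.0128]
tcp_rot: [[0.992, 0.123, 0.001], [0.123, -0.992, 0.0], [0.001, -0.0, -1.0]]
force: [-0.4, 0.4, -0.0]
opening: 0.703
t 8.75 at [413.4 358.   12.8] hd 7.09 tilt 0.03 F [-0.4  0.4 -0. ] open 61.2
 turn z rad -0.0001 | shift cm [ 0.026 -0.376  0.283]
```

```bash
python3 -m crank '[[[0,0,0.2],[0,0,0]],[[0,0,0.2],[0,0,0]],[[0,0,0],[0,0,0]],[[0,0,0],[0,0,0]]]'
python3 -m crank '[[[0,0,0.2],[0,0,0]],[[0,0,0],[0,0,0]],[[0,0,0],[0,0,0]]]'
```

```text
time_s: 9.15
position: [0.4131, 0.3579, 0.0085]
tcp_rot: [[0.992, 0.124, -0.0], [0.124, -0.992, -0.0], [-0.0, 0.0, -1.0]]
force: [-0.4, 0.3, -0.1]
opening: 0.707
time_s: 9.45
position: [0.4131, 0.3579, 0.0065]
tcp_rot: [[0.992, 0.124, -0.0], [0.124, -0.992, -0.0], [-0.0, 0.0, -1.0]]
force: [-0.7, 0.7, -1.0]
opening: 0.706
```

```bash
python3 -m crank '[[[0,0,0.1],[0,0,0]],[[0,0,0.1],[0,0,0]],[[0,0,0],[0,0,0]],[[0,0,0],[0,0,0]]]'
python3 -m crank '[[[0,0,0],[0,0,0]],[[0,0,0],[0,0,0]],[[0,0,0],[0,0,0]],[[0,0,-2],[0,0,0]],[[0,0,-3],[0,0,0]],[[0,0,-4],[0,0,0]],[[0,0,-2],[0,0,0]]]' -0.655
python3 - <<'E'
from h import *
go(656.5,129.8,80,-1)
go(656.5,129.8,24,-1)
E
```

```text
time_s: 9.85
position: [0.4131, 0.3579, 0.0045]
tcp_rot: [[0.992, 0.123, -0.0], [0.123, -0.992, -0.0], [-0.0, 0.0, -1.0]]
force: [0.2, 0.0, -0.1]
opening: 0.706
time_s: 10.55
position: [0.4143, 0.3586, 0.1173]
tcp_rot: [[0.992, 0.123, 0.004], [0.123, -0.992, 0.002], [0.004, -0.002, -1.0]]
force: [0.2, 0.7, -0.8]
opening: 0.832
t 10.55 at [414.3 358.6 117.3] hd 7.09 tilt 0.23 F [ 0.2  0.7 -0.8] open 72.4
 turn z rad 0.1413 | shift cm [24.617 22.452  3.729]
t 10.55 at [414.3 358.6 117.3] hd 7.09 tilt 0.23 F [ 0.2  0.7 -0.8] open 72.4
 turn z rad 0.1413 | shift cm [24.617 22.452  9.329]
```

```bash
python3 -m crank '[[[0,0,0],[0,0,0.1413]],[[0,4.3,0],[0,0,0]],[[1,4.3,0],[0,0,0]],[[4,4.2,0],[0,0,0]],[[4.2,4.2,0],[0,0,0]],[[4.5,3,0],[0,0,0]],[[4.5,1.5,0],[0,0,0]],[[4.5,0.9,0],[0,0,0]],[[2,0,1],[0,0,0]],[[0,0,2],[0,0,0]],[[0,0,0],[0,0,0]],[[0,0,0],[0,0,0]]]'
python3 - <<'E'
from h import *
go(656.5,129.8,24,-1)
c=capture("wrist"); crop(c,"w7",100,120,520,400,1.9)
c=capture("top"); crop(c,"t5",150,230,290,320,5.5)
E
```

```text
time_s: 11.75
position: [0.6397, 0.1446, 0.0839]
tcp_rot: [[1.0, -0.017, -0.003], [-0.017, -1.0, -0.0], [-0.003, 0.0, -1.0]]
force: [0.8, 0.2, -0.0]
opening: 0.825
t 11.75 at [639.7 144.6  83.9] hd -1.0 tilt 0.15 F [ 0.8  0.2 -0. ] open 71.8
 turn z rad 0.0 | shift cm [1.702 1.452 5.995]
```

View pics/w7.png

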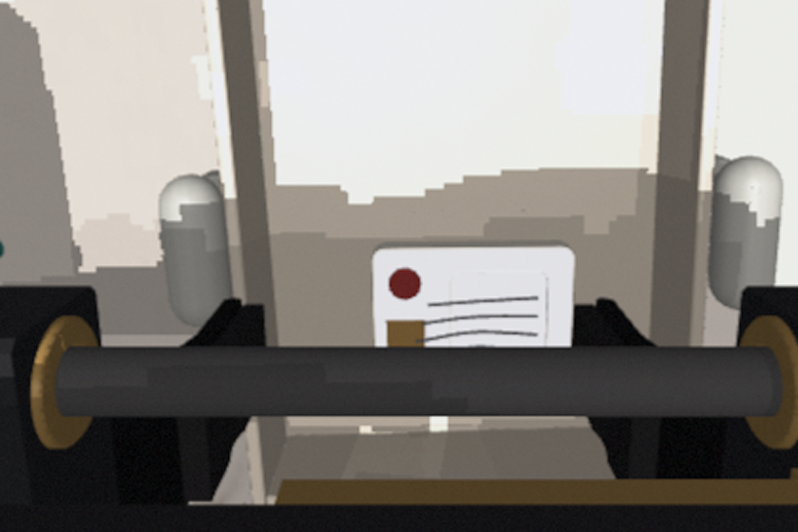

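View pics/t5.png

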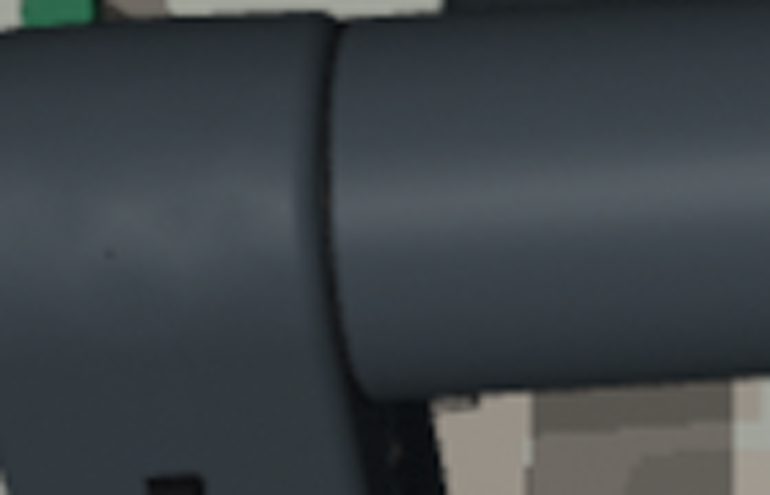

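```bash
python3 - <<'E'
from h import *
c=capture("wrist")
for z in (.024,.026): print(ray(c,295.8,262,z)*1000,ray(c,402.1,262,z)*1000,ray(c,350,250,z)*1000)
E
```

```text
[626.17783384 145.54199873  24.        ] [689.94254176 144.49897794  24.        ] [658.66676557 152.44859092  24.        ]
[626.31566191 146.12586474  26.        ] [689.50803855 145.09220576  26.        ] [658.51298355 152.9704656   26.        ]
```

```bash
python3 -m crank '[[[0.8,0.7,0],[0,0,0]],[[0.88,0.7,0],[0,0,0]],[[0,0,0],[0,0,0]],[[0,0,1.5],[0,0,0]],[[0,0,1.5],[0,0,0]],[[0,0,1.5],[0,0,0]],[[0,0,0.9],[0,0,0]],[[0,0,0.4],[0,0,0]],[[0,0,0],[0,0,0]],[[0,0,0],[0,0,0]]]' -0.61
python3 - <<'E'
from h import *
go(656.5,129.8,24,-1)
E
```

```text
time_s: 12.9
position: [0.6578, 0.1304, 0.0267]
tcp_rot: [[1.0, -0.017, 0.001], [-0.017, -1.0, 0.0], [0.001, -0.0, -1.0]]
force: [0.6, -0.4, 0.0]
opening: 0.801
t 12.9 at [657.8 130.4  26.7] hd -0.99 tilt 0.03 F [ 0.6 -0.4  0. ] open 69.7
 turn z rad 0.0001 | shift cm [-0.127  0.062  0.273]
```

```bash
python3 -m crank '[[[0,0,0.2],[0,0,0]],[[0,0,0.2],[0,0,0]],[[0,0,0],[0,0,0]]]'
python3 -m crank '[[[0,0,0.15],[0,0,0]],[[0,0,0],[0,0,0]],[[0,0,0],[0,0,0]]]'
```

```text
time_s: 13.2
position: [0.6575, 0.1303, 0.0227]
tcp_rot: [[1.0, -0.017, 0.0], [-0.017, -1.0, -0.0], [0.0, 0.0, -1.0]]
force: [0.5, 0.6, 0.4]
opening: 0.806
time_s: 13.5
position: [0.6576, 0.1303, 0.0224]
tcp_rot: [[1.0, -0.017, 0.0], [-0.017, -1.0, -0.0], [0.0, 0.0, -1.0]]
force: [-2.0, -0.4, 6.4]
opening: 0.805
```

```bash
python3 -m crank '[[[0,0,-0.1],[0,0,0]],[[0,0,0],[0,0,0]],[[0,0,0],[0,0,0]],[[0,0,0],[0,0,0]],[[0,0,0],[0,0,0]]]' 1
python3 -m crank '[[[0,0,-1],[0,0,0]],[[0,0,-2],[0,0,0]],[[0,0,-3],[0,0,0]],[[0,0,-3],[0,0,0]],[[0,0,-1],[0,0,0]],[[0,0,0],[0,0,0]]]'
python3 - <<'E'
from h import *
go(420.6,302.5,60,7.1)
c=capture("wrist"); crop(c,"w8",100,120,520,400,1.9)
E
```

```text
time_s: 14.0
position: [0.6576, 0.1303, 0.0224]
tcp_rot: [[1.0, -0.017, 0.0], [-0.017, -1.0, -0.0], [0.0, 0.0, -1.0]]
force: [-1.2, -0.9, 4.7]
opening: 0.708
time_s: 14.6
position: [0.6588, 0.1303, 0.1239]
tcp_rot: [[1.0, -0.018, 0.004], [-0.018, -1.0, 0.0], [0.004, -0.0, -1.0]]
force: [0.2, -0.2, -0.4]
opening: 0.705
t 14.6 at [658.8 130.3 123.9] hd -1.0 tilt 0.24 F [ 0.2 -0.2 -0.4] open 61.3
 turn z rad -0.1414 | shift cm [-21.506 -20.028   6.386]
```

View pics/w8.png

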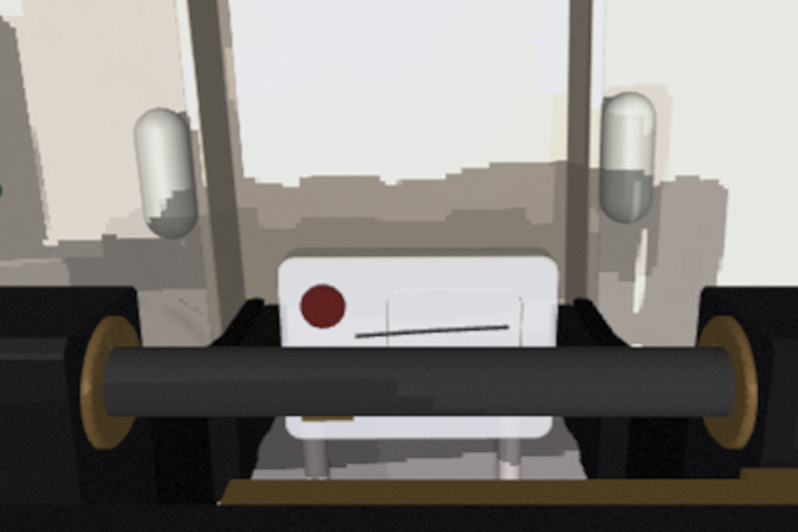

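```bash
python3 -m crank '[[[0,0,0],[0,0,-0.1414]],[[-4,-1.5,0],[0,0,0]],[[-4.5,-3,0],[0,0,0]],[[-4.5,-3.5,0],[0,0,0]],[[-4.5,-4,0],[0,0,0]],[[-4,-4,0],[0,0,0]],[[0,-4,2],[0,0,0]],[[0,0,2.5],[0,0,0]],[[0,0,2],[0,0,0]],[[0,0,0],[0,0,0]],[[0,0,0],[0,0,0]],[[0,0,0],[0,0,0]]]'
python3 - <<'E'
from h import *
go(420.6,302.5,5.5,7.1)
c=capture("wrist"); crop(c,"w9",0,0,640,400,1.2)
E
```

```text
time_s: 15.85
position: [0.443, 0.2868, 0.0573]
tcp_rot: [[0.992, 0.123, 0.0], [0.123, -0.992, 0.0], [0.0, -0.0, -1.0]]
force: [0.0, 0.5, -0.7]
opening: 0.705
t 15.85 at [443.  286.8  57.3] hd 7.07 tilt 0.02 F [ 0.   0.5 -0.7] open 61.4
 turn z rad -0.0006 | shift cm [-2.028 -1.838  5.176]
```

View pics/w9.png

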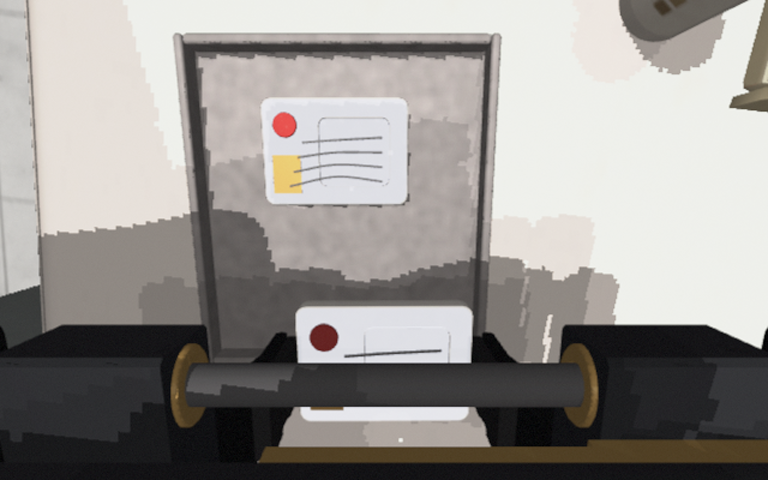

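```bash
python3 -m crank '[[[-1,-0.85,0],[0,0,0]],[[-1.03,-0.85,0.5],[0,0,0]],[[0,0,1],[0,0,0]],[[0,0,1.5],[0,0,0]],[[0,0,1.2],[0,0,0]],[[0,0,0.5],[0,0,0]],[[0,0,0.3],[0,0,0]],[[0,0,0.1],[0,0,0]],[[0,0,0],[0,0,0]],[[0,0,0],[0,0,0]]]'
python3 - <<'E'
from h import *
go(420.6,302.5,5,7.1)
E
```

```text
time_s: 16.9
position: [0.4208, 0.3014, 0.0064]
tcp_rot: [[0.992, 0.123, 0.001], [0.123, -0.992, 0.0], [0.001, -0.0, -1.0]]
force: [0.5, -1.1, -0.3]
opening: 0.709
t 16.9 at [420.8 301.4   6.4] hd 7.09 tilt 0.05 F [ 0.5 -1.1 -0.3] open 61.7
 turn z rad -0.0002 | shift cm [-0.003 -0.111  0.142]
```

```bash
python3 -m crank '[[[0,0,0.15],[0,0,0]],[[0,0,0],[0,0,0]],[[0,0,0],[0,0,0]]]'
python3 -m crank '[[[0,0,0],[0,0,0]],[[0,0,0],[0,0,0]],[[0,0,0],[0,0,0]],[[0,0,-2],[0,0,0]],[[0,0,-3],[0,0,0]],[[0,0,-4],[0,0,0]],[[0,0,-2],[0,0,0]],[[0,0,0],[0,0,0.1]]]' -0.655
python3 - <<'E'
from h import *
go(449.1,21.9,60,13)
E
```

```text
time_s: 17.2
position: [0.4205, 0.3013, 0.0047]
tcp_rot: [[0.992, 0.124, 0.0], [0.124, -0.992, 0.0], [0.0, -0.0, -1.0]]
force: [-0.2, 0.4, 0.2]
opening: 0.708
time_s: 18.0
position: [0.4224, 0.3023, 0.1178]
tcp_rot: [[1.0, 0.022, 0.006], [0.022, -1.0, 0.003], [0.007, -0.003, -1.0]]
force: [-0.7, 0.7, -0.3]
opening: 0.827
t 18.0 at [422.4 302.3 117.8] hd 1.24 tilt 0.4 F [-0.7  0.7 -0.3] open 72.0
 turn z rad -0.2053 | shift cm [-3.705 27.922  5.778]
```

```bash
python3 -m crank '[[[0,0,0],[0,0,-0.1]],[[0,0,0],[0,0,-0.105]],[[-0.5,4.5,0],[0,0,0]],[[-0.5,4.5,0],[0,0,0]],[[-0.5,4.5,0],[0,0,0]],[[-0.5,4.5,0],[0,0,0]],[[-0.5,4.5,0],[0,0,0]],[[-0.5,4.5,0],[0,0,0]],[[-0.5,4,0],[0,0,0]],[[0,0,1],[0,0,0]],[[0,0,0],[0,0,0]],[[0,0,0],[0,0,0]]]'
python3 - <<'E'
from h import *
go(449.1,21.9,60,13)
c=capture("wrist"); crop(c,"w10",0,0,640,400,1.2)
import pickle; pickle.dump(c,open("w10.pkl","wb"))
c=capture("scene"); crop(c,"s4",150,160,350,310,4)
E
```

```text
time_s: 19.2
position: [0.4556, -0.0075, 0.1042]
tcp_rot: [[0.974, 0.228, -0.002], [0.228, -0.974, 0.001], [-0.002, -0.001, -1.0]]
force: [0.7, 0.9, -0.3]
opening: 0.829
t 19.2 at [455.6  -7.5 104.2] hd 13.15 tilt 0.13 F [ 0.7  0.9 -0.3] open 72.1
 turn z rad 0.0027 | shift cm [ 0.029 -3.011  4.421]
```

View pics/w10.png

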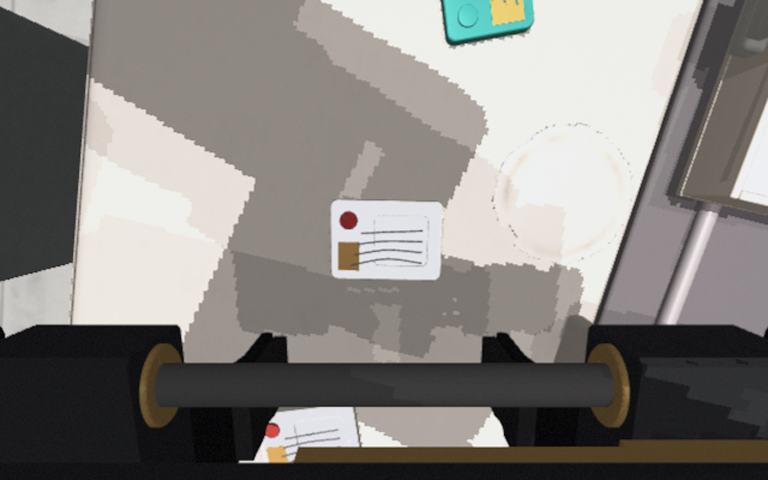

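View pics/s4.png

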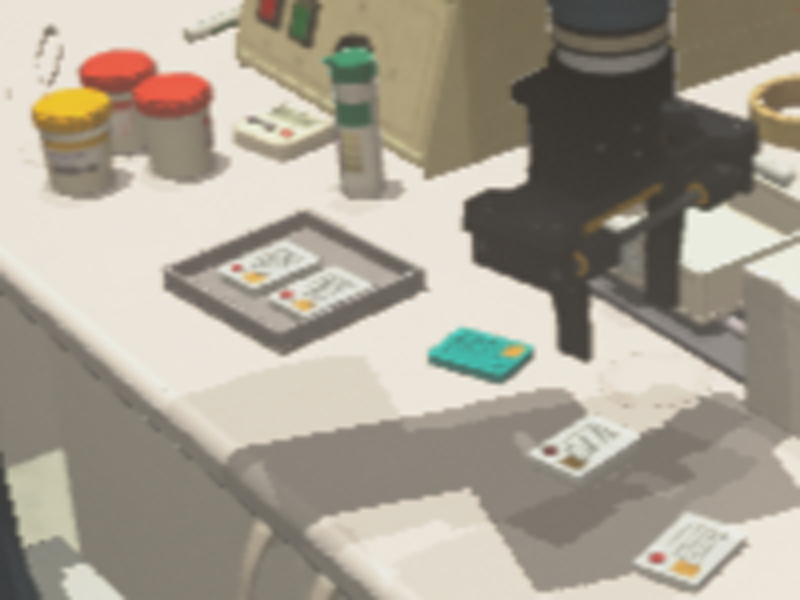

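```bash
python3 - <<'E'
from h import *
import pickle; c=pickle.load(open("w10.pkl","rb"))
W=np.array([ray(c,u/1.2,v/1.2,.008)[:2]*1000 for u,v in [(331,200),(443,202),(441,281),(331,278)]])
e=(W[1]+W[2]-W[0]-W[3])/2; print(W.mean(0),np.linalg.norm(e),np.degrees(np.arctan2(e[1],e[0])), np.linalg.norm(W[0]-W[3]))
go(*W.mean(0),4,12.3)
E
```

```text
[449.36638295  24.6988749 ] 61.74733916607743 11.913240300051674 43.39295463739907
t 19.3 at [456.1  -7.1 104.6] hd 13.24 tilt 0.05 F [-1.4  0.2  0.2] open 71.9
 turn z rad 0.0164 | shift cm [ 0.023 -3.252 10.055]
```

```bash
python3 -m crank '[[[0,-1.6,0],[0,0,0.018]],[[0,-1.6,1],[0,0,0]],[[0,0,2],[0,0,0]],[[0,0,3],[0,0,0]],[[0,0,2.5],[0,0,0]],[[0,0,1],[0,0,0]],[[0,0,0.4],[0,0,0]],[[0,0,0],[0,0,0]],[[0,0,0],[0,0,0]]]'
python3 - <<'E'
from h import *
go(449.4,24,4,12.3)
E
```

```text
time_s: 20.2
position: [0.4502, 0.0228, 0.0063]
tcp_rot: [[0.978, 0.21, 0.001], [0.21, -0.978, -0.0], [0.001, 0.001, -1.0]]
force: [-0.3, 1.0, -0.7]
opening: 0.829
t 20.2 at [450.2  22.8   6.3] hd 12.11 tilt 0.09 F [-0.3  1.  -0.7] open 72.1
 turn z rad -0.0033 | shift cm [-0.056 -0.134  0.232]
```

```bash
python3 -m crank '[[[0,0,0.2],[0,0,0]],[[0,0,0.1],[0,0,0]],[[0,0,0],[0,0,0]]]'
python3 -m crank '[[[0,0,0.1],[0,0,0]],[[0,0,0.1],[0,0,0]],[[0,0,0],[0,0,0]]]'
```

```text
time_s: 20.5
position: [0.4499, 0.0226, 0.0029]
tcp_rot: [[0.978, 0.209, 0.001], [0.209, -0.978, -0.0], [0.001, 0.0, -1.0]]
force: [-0.1, -0.4, -0.3]
opening: 0.828
time_s: 20.8
position: [0.4497, 0.0226, 0.0005]
tcp_rot: [[0.978, 0.209, -0.0], [0.209, -0.978, 0.0], [-0.0, -0.0, -1.0]]
force: [-1.0, 0.3, -0.1]
opening: 0.828
```

```bash
python3 -m crank '[[[0,0,-0.15],[0,0,0]],[[0,0,0],[0,0,0]],[[0,0,0],[0,0,0]],[[0,0,0],[0,0,0]],[[0,0,0],[0,0,0]]]' 1
python3 -m crank '[[[0,0,-1],[0,0,0]],[[0,0,-2],[0,0,0]],[[0,0,-3],[0,0,0]],[[0,0,-3],[0,0,0]],[[0,0,-2],[0,0,0]],[[0,0,0],[0,0,0]]]'
python3 - <<'E'
from h import *
go(652.5,190,110,0.7)
c=capture("wrist"); crop(c,"w11",0,0,640,400,1.2)
E
```

```text
time_s: 21.3
position: [0.4497, 0.0227, 0.0021]
tcp_rot: [[0.978, 0.209, 0.0], [0.209, -0.978, -0.0], [0.0, 0.0, -1.0]]
force: [-0.2, -0.0, 2.0]
opening: 0.707
time_s: 21.9
position: [0.4514, 0.0225, 0.1149]
tcp_rot: [[0.978, 0.21, 0.006], [0.21, -0.978, -0.001], [0.006, 0.003, -1.0]]
force: [0.3, -0.2, 0.1]
opening: 0.706
t 21.9 at [451.4  22.5 114.9] hd 12.1 tilt 0.37 F [ 0.3 -0.2  0.1] open 61.4
 turn z rad 0.199 | shift cm [ 20.315 -16.506   0.487]
```

View pics/w11.png

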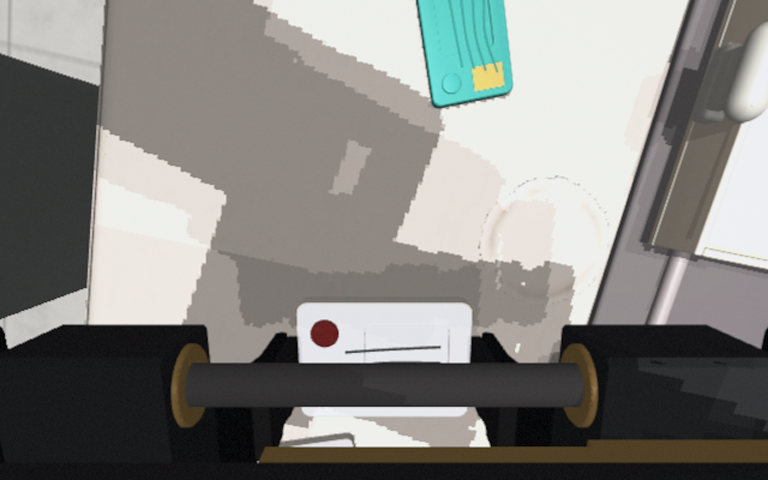

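```bash
python3 -m crank '[[[0,-1,-0.5],[0,0,0.1]],[[0,-3,0],[0,0,0.099]],[[3,-3,0],[0,0,0]],[[4,-3,0],[0,0,0]],[[4.3,-3,0],[0,0,0]],[[4.4,-2.5,0],[0,0,0]],[[4.2,-1,0],[0,0,0]],[[0,0,0],[0,0,0]],[[0,0,0],[0,0,0]],[[0,0,0],[0,0,0]]]'
python3 - <<'E'
from h import *
go(652.5,191,24,0.7)
c=capture("wrist"); crop(c,"w12",0,0,640,400,1.2)
E
```

```text
time_s: 22.95
position: [0.6367, 0.1874, 0.1153]
tcp_rot: [[1.0, 0.012, -0.005], [0.012, -1.0, -0.001], [-0.005, 0.001, -1.0]]
force: [-0.6, 0.1, -0.5]
opening: 0.702
t 22.95 at [636.7 187.4 115.3] hd 0.67 tilt 0.3 F [-0.6  0.1 -0.5] open 61.1
 turn z rad -0.0006 | shift cm [ 1.588 -0.345  9.134]
```

View pics/w12.png

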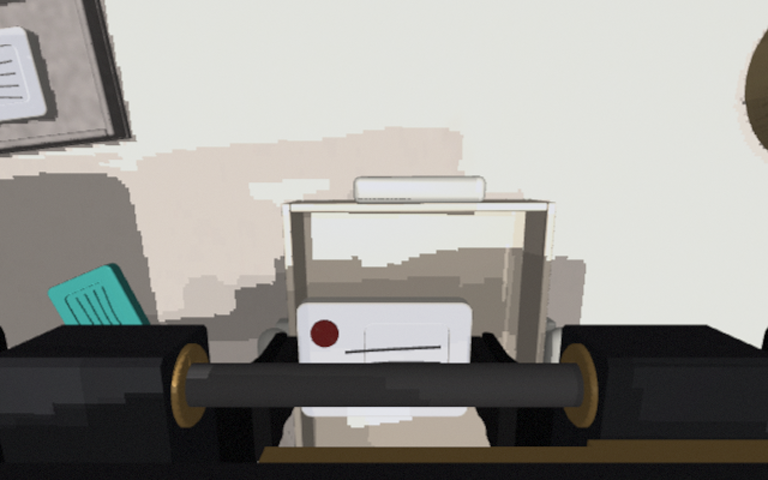

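```bash
python3 -m crank '[[[0.8,-0.2,0],[0,0,0]],[[0.7,-0.15,0],[0,0,0]],[[0,0,0],[0,0,0]],[[0,0,2],[0,0,0]],[[0,0,2.5],[0,0,0]],[[0,0,2.5],[0,0,0]],[[0,0,1],[0,0,0]],[[0,0,0.6],[0,0,0]],[[0,0,0.3],[0,0,0]],[[0,0,0],[0,0,0]],[[0,0,0],[0,0,0]]]'
python3 -m crank '[[[0,0,0.1],[0,0,0]],[[0,0,0.1],[0,0,0]],[[0,0,0],[0,0,0]]]'
python3 -m crank '[[[0,0,0.1],[0,0,0]],[[0,0,0],[0,0,0]],[[0,0,0],[0,0,0]]]'
```

```text
time_s: 24.1
position: [0.6551, 0.1917, 0.0292]
tcp_rot: [[1.0, 0.012, 0.002], [0.012, -1.0, 0.0], [0.002, -0.0, -1.0]]
force: [0.6, -0.5, -0.1]
opening: 0.705
time_s: 24.4
position: [0.6543, 0.1916, 0.0263]
tcp_rot: [[1.0, 0.012, 0.0], [0.012, -1.0, 0.0], [0.0, -0.0, -1.0]]
force: [-0.9, -0.5, 1.1]
opening: 0.708
time_s: 24.7
position: [0.6542, 0.1916, 0.025]
tcp_rot: [[1.0, 0.012, -0.0], [0.012, -1.0, -0.0], [-0.0, 0.0, -1.0]]
force: [-0.2, -0.6, -0.6]
opening: 0.703
```

```bash
python3 -m crank '[[[0,0,0.1],[0,0,0]],[[0,0,0.1],[0,0,0]],[[0,0,0.1],[0,0,0]],[[0,0,0],[0,0,0]],[[0,0,0],[0,0,0]]]'
```

```text
time_s: 25.2
position: [0.6544, 0.1916, 0.0241]
tcp_rot: [[1.0, 0.012, 0.0], [0.012, -1.0, -0.0], [0.0, 0.0, -1.0]]
force: [-2.7, -0.6, 10.0]
opening: 0.704
```

```bash
python3 -m crank '[[[0,0,-0.15],[0,0,0]],[[0,0,0],[0,0,0]],[[0,0,0],[0,0,0]],[[0,0,0],[0,0,0]],[[0,0,-2],[0,0,0]],[[0,0,-3],[0,0,0]],[[0,0,-4],[0,0,0]],[[0,0,0],[0,0,0]]]' -0.655
python3 - <<'E'
from h import *
go(428.7,-150,104,19)
c=capture("wrist"); crop(c,"w13",0,0,640,400,1.2)
E
```

```text
time_s: 26.0
position: [0.6585, 0.1923, 0.1194]
tcp_rot: [[1.0, 0.012, 0.012], [0.012, -1.0, 0.002], [0.012, -0.001, -1.0]]
force: [1.0, -0.4, 1.1]
opening: 0.823
t 26.0 at [658.5 192.3 119.4] hd 0.68 tilt 0.67 F [ 1.  -0.4  1.1] open 71.6
 turn z rad -0.3197 | shift cm [-32.874  24.878   1.538]
```

View pics/w13.png

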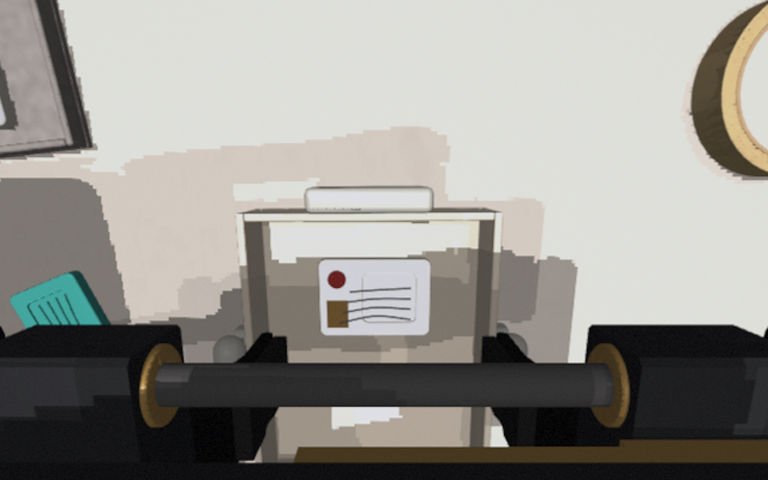

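```bash
python3 -m crank '[[[-4.4,0,0],[0,0,0]],[[-4.4,0.5,0],[0,0,0]],[[-4.4,2,0],[0,0,0]],[[-4.4,3,0],[0,0,0]],[[-4.2,3.4,0],[0,0,0]],[[0,4.5,0],[0,0,0]],[[0,4.5,0],[0,0,0]],[[0,4.5,0],[0,0,0]],[[0,4.5,0],[0,0,0]],[[0,4.5,0],[0,0,-0.1]],[[0,0,0.5],[0,0,-0.1]],[[0,0,1],[0,0,-0.12]]]'
python3 -m crank '[[[0,0,0],[0,0,0]],[[0,0,0],[0,0,0]]]'
python3 - <<'E'
from h import *
go(428.7,-109.1,104,19)
c=capture("wrist"); crop(c,"w14",0,0,640,400,1.2)
import pickle; pickle.dump(c,open("w14.pkl","wb"))
E
```

```text
time_s: 27.25
position: [0.4455, -0.1224, 0.0978]
tcp_rot: [[0.945, 0.327, -0.0], [0.327, -0.945, 0.0], [-0.0, -0.0, -1.0]]
force: [-0.7, 1.2, -0.2]
opening: 0.824
time_s: 27.45
position: [0.4449, -0.12, 0.0978]
tcp_rot: [[0.946, 0.324, -0.002], [0.324, -0.946, 0.001], [-0.002, -0.002, -1.0]]
force: [0.2, 0.6, 0.5]
opening: 0.831
t 27.45 at [ 444.9 -120.    97.8] hd 18.88 tilt 0.15 F [0.2 0.6 0.5] open 72.3
 turn z rad -0.0021 | shift cm [-1.178 -1.562 -0.622]
```

View pics/w14.png

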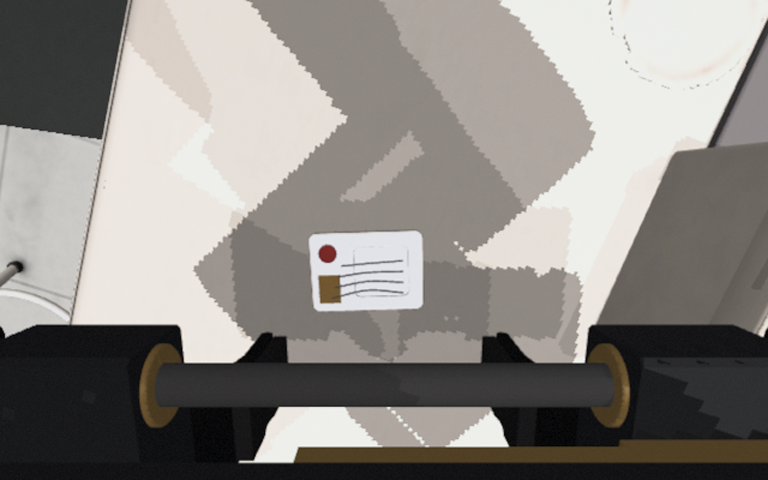

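```bash
python3 - <<'E'
from h import *
import pickle; c=pickle.load(open("w14.pkl","rb"))
W=np.array([ray(c,u/1.2,v/1.2,.008)[:2]*1000 for u,v in [(309,234),(422,231),(423,308),(313,311)]])
e=(W[1]+W[2]-W[0]-W[3])/2; hd=np.degrees(np.arctan2(e[1],e[0])); print(W.mean(0),np.linalg.norm(e),hd)
go(*W.mean(0),3,hd)
E
```

```text
[ 430.46837445 -107.35708533] 61.48393510192373 20.513381762986814
t 27.5 at [ 445.3 -120.    98.2] hd 18.92 tilt 0.08 F [0.4 0.  0.4] open 71.9
 turn z rad -0.0278 | shift cm [-0.948 -1.709  9.516]
```

```bash
python3 -m crank '[[[-0.5,-0.85,0],[0,0,-0.027]],[[-0.45,-0.85,1],[0,0,0]],[[0,0,2],[0,0,0]],[[0,0,3],[0,0,0]],[[0,0,2],[0,0,0]],[[0,0,1],[0,0,0]],[[0,0,0.3],[0,0,0]],[[0,0,0],[0,0,0]],[[0,0,0],[0,0,0]]]'
python3 - <<'E'
from h import *
go(430.5,-107.4,2,20.5)
E
```

```text
time_s: 28.4
position: [0.4315, -0.1078, 0.0063]
tcp_rot: [[0.936, 0.352, 0.001], [0.352, -0.936, -0.001], [0.001, 0.001, -1.0]]
force: [-1.0, 1.4, 0.5]
opening: 0.831
t 28.4 at [ 431.5 -107.8    6.3] hd 20.58 tilt 0.08 F [-1.   1.4  0.5] open 72.3
 turn z rad 0.0014 | shift cm [-0.078 -0.074  0.429]
```

```bash
python3 -m crank '[[[-0.05,0,0.2],[0,0,0]],[[0,0,0.2],[0,0,0]],[[0,0,0],[0,0,0]]]'
python3 -m crank '[[[0,0,0],[0,0,0]],[[0,0,0],[0,0,0]],[[0,0,0],[0,0,0]],[[0,0,0],[0,0,0]]]' 1
python3 -m crank '[[[0,0,-1],[0,0,0]],[[0,0,-2],[0,0,0]],[[0,0,-3],[0,0,0]],[[0,0,-3],[0,0,0]],[[0,0,-2.5],[0,0,0]],[[0,0,0],[0,0,0]]]'
python3 - <<'E'
from h import *
go(652.5,131,30,0.7)
c=capture("wrist"); crop(c,"w15",0,0,640,400,1.2)
E
```

```text
time_s: 28.7
position: [0.4307, -0.108, 0.0017]
tcp_rot: [[0.936, 0.351, 0.0], [0.351, -0.936, -0.0], [0.0, 0.0, -1.0]]
force: [-0.6, 0.1, 0.1]
opening: 0.828
time_s: 29.1
position: [0.4306, -0.108, 0.0016]
tcp_rot: [[0.936, 0.351, 0.0], [0.351, -0.936, -0.0], [0.0, 0.0, -1.0]]
force: [-1.0, -0.3, 0.3]
opening: 0.704
time_s: 29.7
position: [0.4323, -0.1087, 0.1198]
tcp_rot: [[0.936, 0.352, 0.006], [0.352, -0.936, -0.003], [0.005, 0.005, -1.0]]
force: [0.1, -0.3, -0.2]
opening: 0.711
t 29.7 at [ 432.3 -108.7  119.8] hd 20.58 tilt 0.42 F [ 0.1 -0.3 -0.2] open 61.9
 turn z rad 0.347 | shift cm [ 22.306 -23.701   8.978]
```

View pics/w15.png

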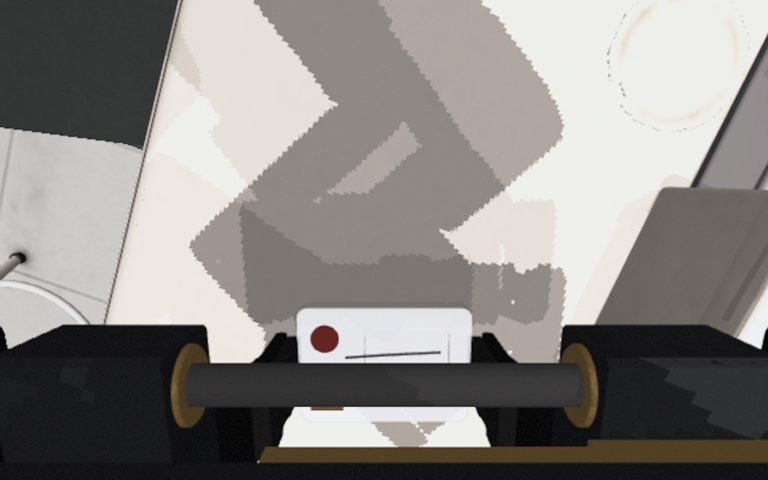

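```bash
python3 -m crank '[[[0,0,0],[0,0,0.116]],[[0,0,0],[0,0,0.116]],[[0,0,0],[0,0,0.115]],[[0,-4,0],[0,0,0]],[[0,-4.5,0],[0,0,0]],[[0,-4.5,0],[0,0,0]],[[0,-4.2,0],[0,0,0]],[[4,-3.5,0],[0,0,0]],[[4.5,-2,0],[0,0,0]],[[4.5,-1,0],[0,0,0]],[[4.5,0,0],[0,0,0]],[[4,0,0],[0,0,0]]]'
python3 -m crank '[[[0,0,0],[0,0,0]],[[0,0,0],[0,0,0]]]'
python3 - <<'E'
from h import *
go(652.5,131,28,0.7)
c=capture("wrist"); crop(c,"w16",0,0,640,400,1.2)
E
```

```text
time_s: 30.95
position: [0.6414, 0.1303, 0.1148]
tcp_rot: [[1.0, 0.013, -0.002], [0.013, -1.0, -0.0], [-0.002, 0.0, -1.0]]
force: [-0.1, -1.2, 0.2]
opening: 0.707
time_s: 31.15
position: [0.6393, 0.1294, 0.1144]
tcp_rot: [[1.0, 0.012, -0.004], [0.012, -1.0, -0.0], [-0.004, 0.0, -1.0]]
force: [0.4, 0.5, -0.8]
opening: 0.711
t 31.15 at [639.3 129.4 114.4] hd 0.67 tilt 0.24 F [ 0.4  0.5 -0.8] open 61.9
 turn z rad -0.0005 | shift cm [ 1.321 -0.149  8.638]
```

View pics/w16.png

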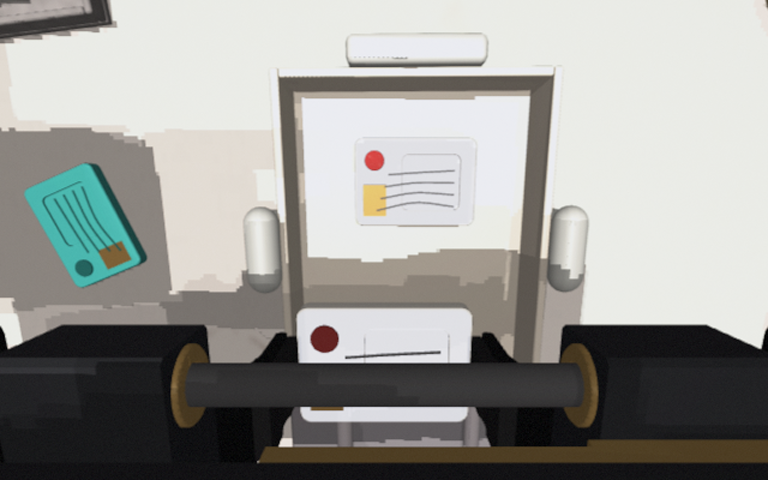

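```bash
python3 - <<'E'
from h import *
c=capture("wrist"); P=lambda u,v,z:(ray(c,u/1.2,v/1.2,z)[:2]*1000).round(1)
for z in (.054,.058): print(z,P(271,69,z),P(562,67,z),"catch axis",P(262,249,z+.006),P(570,249,z+.006))
E
python3 -m crank '[[[0.65,0,0],[0,0,0]],[[0.6,0,0],[0,0,0]],[[0,0,0],[0,0,0]],[[0,0,2],[0,0,0]],[[0,0,2.5],[0,0,0]],[[0,0,2.5],[0,0,0]],[[0,0,1],[0,0,0]],[[0,0,0.6],[0,0,0]],[[0,0,0.3],[0,0,0]],[[0,0,0],[0,0,0]],[[0,0,0],[0,0,0]]]'
python3 -m crank '[[[0,0,0.1],[0,0,0]],[[0,0,0.1],[0,0,0]],[[0,0,0],[0,0,0]]]'
```

```text
0.054 [586.6 241.8] [714.4 244.1] catch axis [580.2 162.9] [724.3 164.9]
0.058 [587.5 241. ] [713.  243.2] catch axis [581.2 163.5] [722.7 165.4]
time_s: 32.35
position: [0.6538, 0.1297, 0.0287]
tcp_rot: [[1.0, 0.012, 0.002], [0.012, -1.0, 0.0], [0.002, -0.0, -1.0]]
force: [-0.7, 0.8, 0.1]
opening: 0.707
time_s: 32.65
position: [0.6529, 0.1297, 0.0258]
tcp_rot: [[1.0, 0.012, 0.0], [0.012, -1.0, 0.0], [0.0, -0.0, -1.0]]
force: [0.5, 0.9, -0.7]
opening: 0.709
```

```bash
python3 -m crank '[[[0,0,0.1],[0,0,0]],[[0,0,0.1],[0,0,0]],[[0,0,0],[0,0,0]]]'
python3 -m crank '[[[0,0,0],[0,0,0]],[[0,0,0],[0,0,0]],[[0,0,0],[0,0,0]],[[0,0,-2],[0,0,0]],[[0,0,-3],[0,0,0]],[[0,0,-4],[0,0,0]],[[0,0.5,0],[0,0,0]],[[0,4,0],[0,0,0]],[[0,0,0],[0,0,0]],[[0,0,0],[0,0,0]]]' -0.655
python3 - <<'E'
from h import *
c=capture("wrist"); crop(c,"w17",0,0,640,400,1.2)
c=capture("top"); cv2.imwrite("pics/top1.png",c["pixels"][:,:,::-1])
go(416,-357,104,0.6)
E
```

```text
time_s: 32.95
position: [0.653, 0.1297, 0.0236]
tcp_rot: [[1.0, 0.012, 0.0], [0.012, -1.0, -0.0], [0.0, 0.0, -1.0]]
force: [-0.8, -0.5, 1.4]
opening: 0.708
time_s: 33.95
position: [0.6531, 0.0838, 0.113]
tcp_rot: [[1.0, 0.01, -0.001], [0.01, -1.0, 0.0], [-0.001, -0.0, -1.0]]
force: [-0.1, -0.2, -0.4]
opening: 0.829
t 34.05 at [653.   85.  112.9] hd 0.68 tilt 0.07 F [-0.2 -0.9 -1.2] open 72.4
 turn z rad 0.0013 | shift cm [-24.159  43.95    0.889]
```

View pics/w17.png

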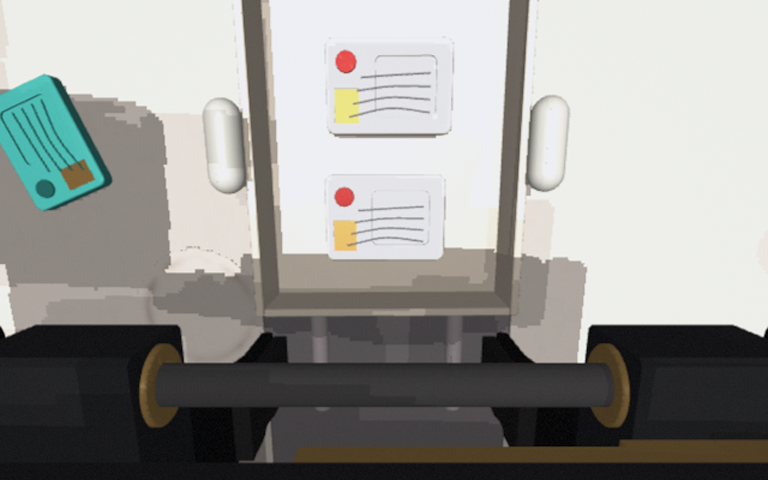

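View pics/top1.png

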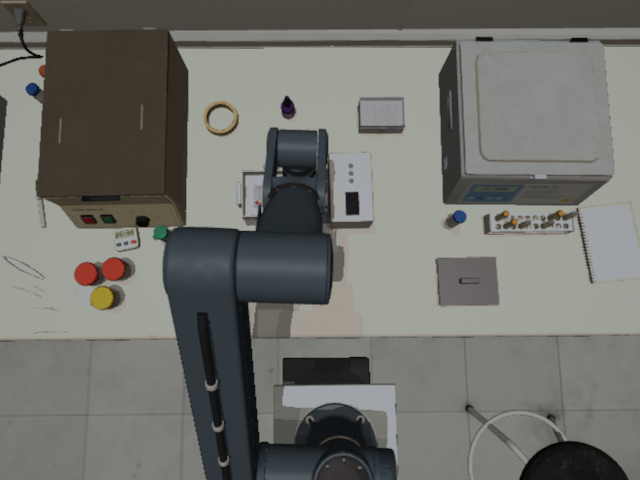

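```bash
python3 - <<'E'
from h import *
c=capture("wrist"); P=lambda u,v,z:(ray(c,u/1.2,v/1.2,z)[:2]*1000).round(1)
for z in (.048,.054,.058): print(z,"catch",P(224,145,z+.006),P(548,143,z+.006),(P(224,145,z+.006)+P(548,143,z+.006))/2,"rim corners",P(262,315,z),P(512,313,z))
E
python3 -m crank '[[[-4,0,0],[0,0,0]],[[-4.5,0,0],[0,0,0]],[[-4.5,1,0],[0,0,0]],[[-4.5,3.5,0],[0,0,0]],[[-4,4.5,0],[0,0,0]],[[0,4.8,0],[0,0,0]],[[0,4.8,0],[0,0,0]],[[0,4.8,0],[0,0,0]],[[0,4.8,0],[0,0,0]],[[0,4.8,0],[0,0,0]],[[0,4.8,0],[0,0,0]],[[0,4.8,0],[0,0,0]]]'
python3 -m crank '[[[0,4.8,0],[0,0,0]],[[0,4,0],[0,0,0]],[[0,0,0],[0,0,0]],[[0,0,0],[0,0,0]],[[0,0,0],[0,0,0]]]'
python3 - <<'E'
from h import *
go(416,-357,104,0.6)
c=capture("wrist"); crop(c,"w18",0,0,640,400,1.2)
import pickle; pickle.dump(c,open("w18.pkl","wb"))
E
```

```text
0.048 catch [579.3 165.1] [726.  167.9] [652.65 166.5 ] rim corners [590.9  83.3] [717.8  86. ]
0.054 catch [581.3 164.8] [724.  167.4] [652.65 166.1 ] rim corners [592.5  85.1] [716.1  87.7]
0.058 catch [582.7 164.5] [722.7 167.1] [652.7 165.8] rim corners [593.6  86.3] [714.9  88.9]
time_s: 35.3
position: [0.4559, -0.3331, 0.1134]
tcp_rot: [[1.0, 0.013, 0.0], [0.013, -1.0, 0.0], [0.0, -0.0, -1.0]]
force: [0.7, 0.0, 0.5]
opening: 0.828
time_s: 35.8
position: [0.4566, -0.4176, 0.113]
tcp_rot: [[1.0, 0.013, -0.001], [0.013, -1.0, 0.002], [-0.001, -0.002, -1.0]]
force: [0.3, 0.1, 1.1]
opening: 0.825
t 35.8 at [ 456.6 -417.6  113. ] hd 0.76 tilt 0.16 F [0.3 0.1 1.1] open 71.8
 turn z rad 0.0027 | shift cm [-3.997 -6.1    0.897]
```

View pics/w18.png

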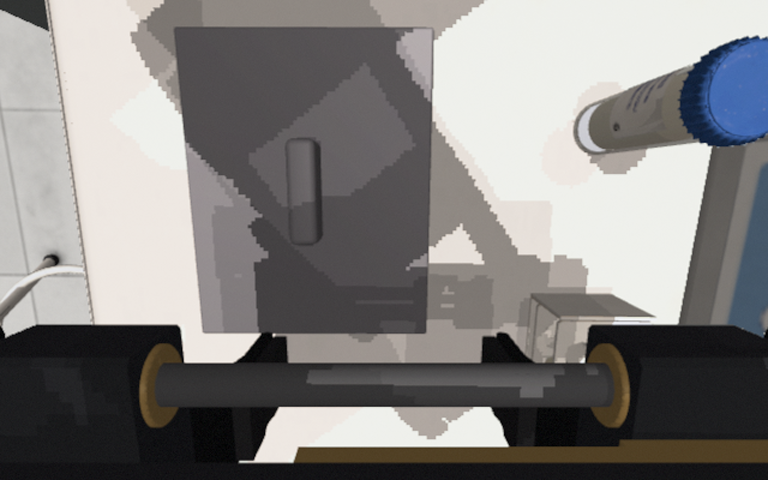

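```bash
python3 - <<'E'
from h import *
import pickle; c=pickle.load(open("w18.pkl","rb")); P=lambda u,v,z:(ray(c,u/1.2,v/1.2,z)[:2]*1000)
W=np.array([P(u,v,.026) for u,v in [(175,28),(433,28),(426,332),(203,332)]]); print(W.round(1).tolist(),W.mean(0))
e=(W[0]+W[1]-W[2]-W[3])/2; f=(W[1]+W[2]-W[0]-W[3])/2; print(np.linalg.norm(e),np.linalg.norm(f),np.degrees(np.arctan2(-e[0],e[1])),np.degrees(np.arctan2(f[1],f[0])))
B=np.array([P(u,v,.05) for u,v in [(287,138),(320,138),(322,244),(288,243)]]); print(B.round(1).tolist(),B.mean(0))
t=capture("top"); crop(t,"t6",425,245,510,315,8)
E
```

```text
[[353.5, -281.8], [478.2, -280.1], [480.4, -434.4], [354.8, -436.2]] [ 416.73031887 -358.15832077]
154.36727492630902 125.14045918479631 0.648111632798301 0.8113058336492871
[[410.7, -333.7], [425.9, -333.5], [425.9, -382.4], [409.4, -382.1]] [ 417.96577818 -357.90924765]
```

View pics/t6.png

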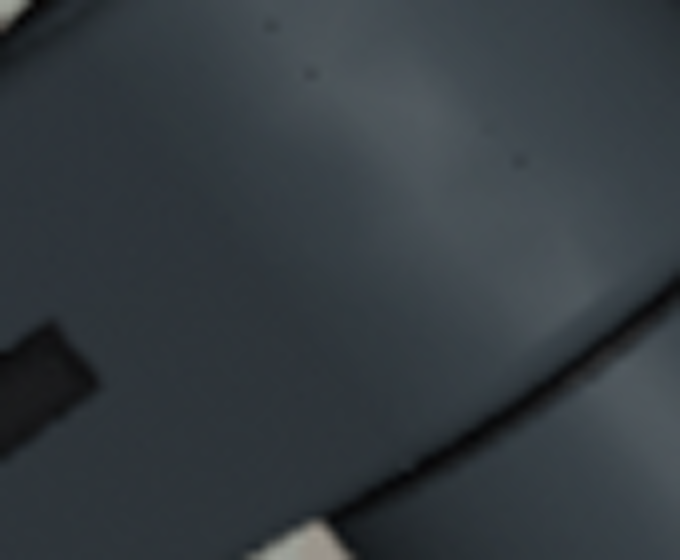

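```bash
python3 -m crank '[[[-2,-3,0],[0,0,0]],[[-1.95,-2.9,0],[0,0,0]],[[0,0,2],[0,0,0]],[[0,0,2.5],[0,0,0]],[[0,0,2],[0,0,0]],[[0,0,1],[0,0,0]],[[0,0,0.5],[0,0,0]],[[0,0,0],[0,0,0]],[[0,0,0],[0,0,0]]]' -0.2
python3 - <<'E'
from h import *
go(417.4,-358,28,0.7)
E
```

```text
time_s: 36.8
position: [0.417, -0.3615, 0.0342]
tcp_rot: [[1.0, 0.012, 0.001], [0.012, -1.0, -0.001], [0.001, 0.001, -1.0]]
force: [-0.1, -0.1, 0.8]
opening: 0.596
t 36.8 at [ 417.  -361.5   34.2] hd 0.7 tilt 0.07 F [-0.1 -0.1  0.8] open 51.9
 turn z rad 0.0 | shift cm [ 0.046 -0.352  0.621]
```

```bash
python3 -m crank '[[[0.04,-0.35,0.3],[0,0,0]],[[0,0,0.2],[0,0,0]],[[0,0,0.1],[0,0,0]],[[0,0,0],[0,0,0]],[[0,0,0],[0,0,0]]]'
python3 -m crank '[[[0,0,0.1],[0,0,0]],[[0,0,0],[0,0,0]],[[0,0,0],[0,0,0]]]'
```

```text
time_s: 37.3
position: [0.4169, -0.3579, 0.0276]
tcp_rot: [[1.0, 0.012, 0.0], [0.012, -1.0, -0.0], [0.0, 0.0, -1.0]]
force: [0.8, 0.1, 0.3]
opening: 0.598
time_s: 37.6
position: [0.4169, -0.3578, 0.0265]
tcp_rot: [[1.0, 0.012, -0.0], [0.012, -1.0, 0.0], [-0.0, -0.0, -1.0]]
force: [0.5, 0.2, 0.6]
opening: 0.602
```

Close on the grip bar, lift, and look.

```bash
python3 -m crank '[[[0,0,0],[0,0,0]],[[0,0,0],[0,0,0]],[[0,0,0],[0,0,0]],[[0,0,0],[0,0,0]],[[0,0,0],[0,0,0]],[[0,0,0],[0,0,0]],[[0,0,0],[0,0,0]]]' 1
python3 -m crank '[[[0,0,-1],[0,0,0]],[[0,0,-2],[0,0,0]],[[0,0,-2.5],[0,0,0]],[[0,0,-2.5],[0,0,0]],[[0,0,-2.5],[0,0,0]],[[0,0,-1.5],[0,0,0]],[[0,0,0],[0,0,0]]]'
python3 - <<'E'
from h import *
go(652.5,164.5,110,1.1)
c=capture("wrist"); crop(c,"w19",0,0,640,400,1.2)
c=capture("scene"); crop(c,"s5",250,150,490,350,3.3)
E
```

```text
time_s: 38.3
position: [0.4168, -0.3577, 0.0266]
tcp_rot: [[1.0, 0.012, -0.0], [0.012, -1.0, 0.0], [-0.0, -0.0, -1.0]]
force: [-0.2, -0.3, 0.2]
opening: 0.159
time_s: 39.0
position: [0.4179, -0.3589, 0.1492]
tcp_rot: [[1.0, 0.012, 0.003], [0.012, -1.0, -0.004], [0.003, 0.004, -1.0]]
force: [0.8, -0.8, -2.7]
opening: 0.157
t 39.0 at [ 417.9 -358.9  149.2] hd 0.69 tilt 0.32 F [ 0.8 -0.8 -2.7] open 13.7
 turn z rad -0.0071 | shift cm [ 24.46  -51.879   3.92 ]
```

View pics/w19.png

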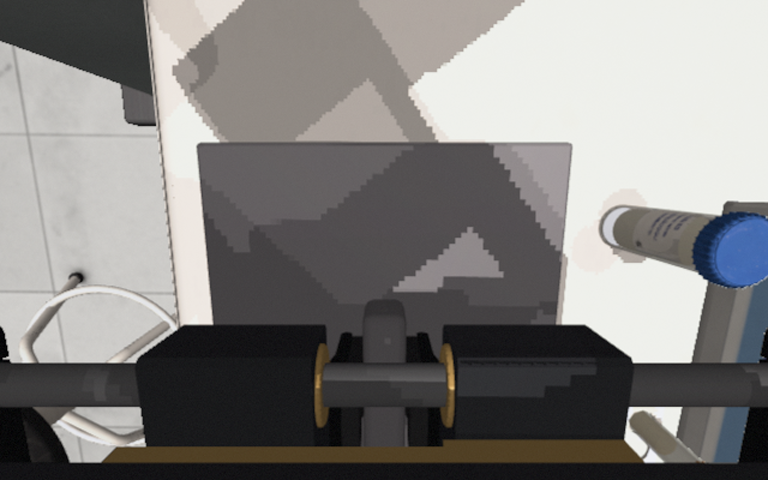

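View pics/s5.png

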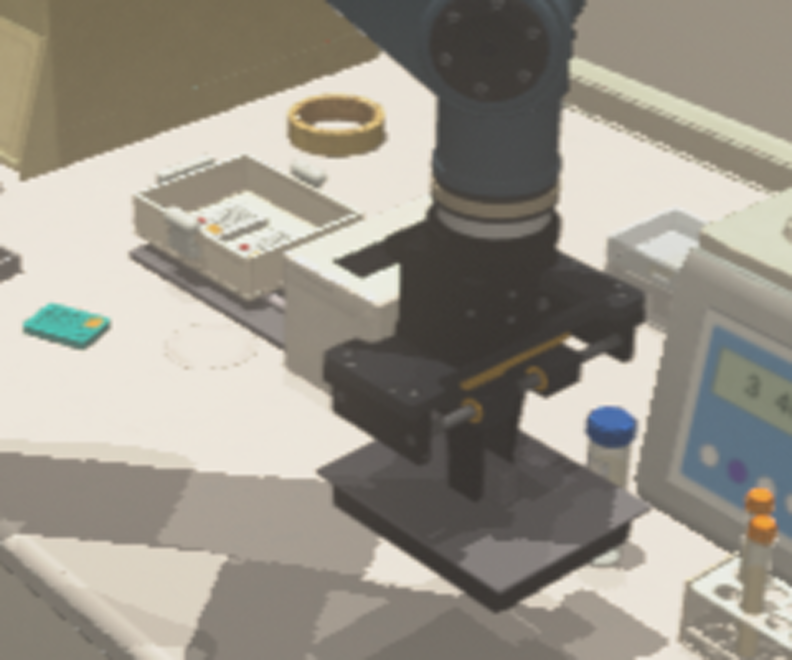

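```bash
python3 - <<'E'
from h import *
c=capture("wrist"); s=read_state(); p=s["position"]
P=lambda u,v,z:(ray(c,u/1.2,v/1.2,z)*1000)
print(P(198,143,p[2])-p*1000,P(571,143,p[2])-p*1000)
E
python3 -m crank '[[[0,-2,0],[0,0,0]],[[0,-3.5,0],[0,0,0]],[[0,-4.5,0],[0,0,0]],[[0,-4.5,0],[0,0,0]],[[0,-4.5,0],[0,0,0]],[[0,-4.5,0],[0,0,0]],[[0,-4.5,0],[0,0,0]],[[0,-4.5,0],[0,0,0]],[[0,-4.5,0],[0,0,0]],[[0,-4,0],[0,0,0]],[[0,-3,0],[0,0,0]],[[1,-2,0],[0,0,0]]]'
python3 -m crank '[[[2,-2,0],[0,0,0]],[[3,-1,0],[0,0,0]],[[3.5,-1,0],[0,0,0]],[[3.5,-1,0],[0,0,0]],[[3.5,0,0],[0,0,0]],[[3,0,0],[0,0,0]],[[2,0,0],[0,0,0]],[[1,0,0],[0,0,0]],[[0,0,0],[0,0,0]],[[0,0,0],[0,0,0]],[[0,0,0],[0,0,0]]]'
python3 - <<'E'
from h import *
go(652.5,164.5,110,1.1)
E
```

```text
[-62.64666932  76.43606318   0.        ] [61.57507176 78.03918163  0.        ]
time_s: 40.35
position: [0.4181, 0.1046, 0.1453]
tcp_rot: [[1.0, 0.014, -0.006], [0.014, -1.0, 0.0], [-0.006, -0.0, -1.0]]
force: [-0.1, -0.4, -2.2]
opening: 0.161
time_s: 41.45
position: [0.634, 0.155, 0.146]
tcp_rot: [[1.0, 0.012, -0.003], [0.012, -1.0, -0.0], [-0.003, 0.0, -1.0]]
force: [0.5, -0.3, -1.3]
opening: 0.159
t 41.45 at [634. 155. 146.] hd 0.69 tilt 0.16 F [ 0.5 -0.3 -1.3] open 13.8
 turn z rad -0.0071 | shift cm [ 1.87  -0.919  3.603]
```

```bash
python3 -m crank '[[[0.6,-0.3,1],[0,0,-0.007]],[[0.6,-0.3,1],[0,0,0]],[[0.6,-0.35,1],[0,0,0]],[[0,0,1],[0,0,0]],[[0,0,0],[0,0,0]],[[0,0,0],[0,0,0]],[[0,0,0],[0,0,0]]]'
python3 - <<'E'
from h import *
go(652.5,164.5,100,1.1)
c=capture("wrist"); crop(c,"w20",120,100,520,400,2)
c=capture("top"); crop(c,"t7",220,140,340,240,6.6)
c=capture("scene"); crop(c,"s6",270,160,430,280,5)
E
```

```text
time_s: 42.15
position: [0.6538, 0.1646, 0.1068]
tcp_rot: [[1.0, 0.019, 0.0], [0.019, -1.0, -0.0], [0.0, 0.0, -1.0]]
force: [-0.9, 0.4, -2.3]
opening: 0.16
t 42.15 at [653.8 164.6 106.8] hd 1.08 tilt 0.02 F [-0.9  0.4 -2.3] open 13.9
 turn z rad -0.0003 | shift cm [-0.13   0.012  0.681]
```

View pics/w20.png

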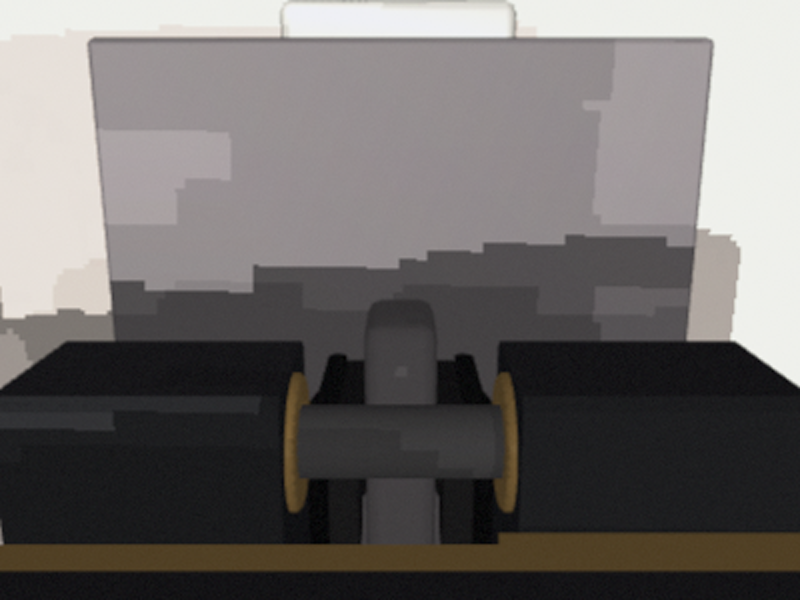

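View pics/t7.png

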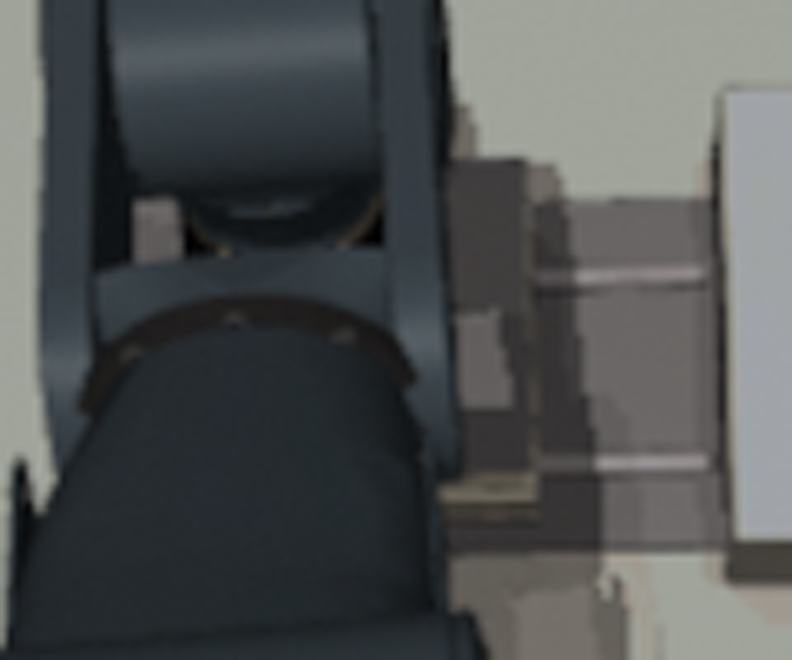

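View pics/s6.png

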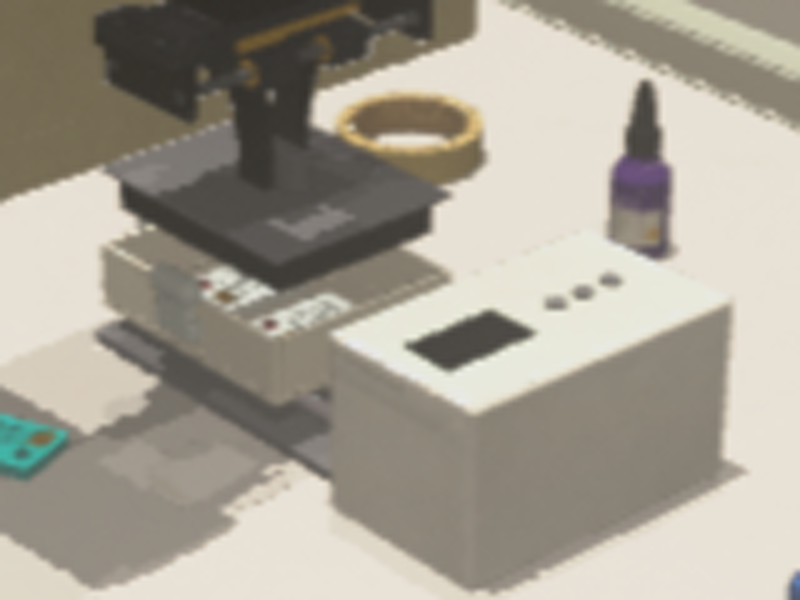

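```bash
python3 - <<'E'
from h import *
c=capture("top"); P=lambda u,v,z:(ray(c,220+u/6.6,140+v/6.6,z)*1000).round(1)
p=read_state()["position"]; print(p)
print("lid y- edge",P(528,200,p[2]),P(528,250,p[2]), "lid x+ corner",P(528,158,p[2]))
print("tub y- edge",P(545,470,.058),P(541,470,.058), P(541,470,.052))
crop(c,"t8",280,150,320,225,8)
E
```

```text
[0.65390282 0.16466464 0.10713957]
lid y- edge [699.4  83.8 107.1] [679.1  83.9 107.1] lid x+ corner [716.5  83.7 107.1]
tub y- edge [601.5  78.3  58. ] [601.5  79.9  58. ] [602.8  80.   52. ]
```

View pics/t8.png

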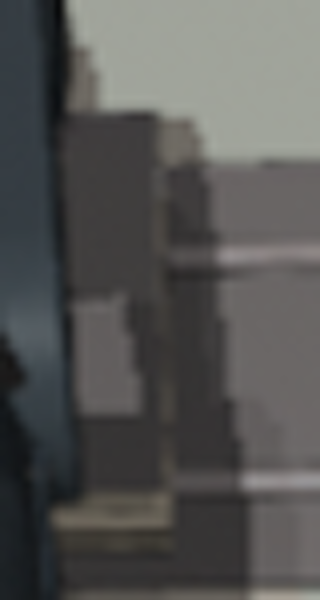

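```bash
python3 -m crank '[[[-0.1,0.08,0.5],[0,0,0]],[[0,0,0.5],[0,0,0]],[[0,0,0.4],[0,0,0]],[[0,0,0],[0,0,0]],[[0,0,0],[0,0,0]],[[0,0,0],[0,0,0]]]'
python3 - <<'E'
from h import *
go(652.5,163.8,84,1.1)
E
```

```text
time_s: 42.95
position: [0.6528, 0.1639, 0.0926]
tcp_rot: [[1.0, 0.019, 0.0], [0.019, -1.0, 0.0], [0.0, -0.0, -1.0]]
force: [0.1, -0.1, -1.8]
opening: 0.161
t 42.95 at [652.8 163.9  92.6] hd 1.08 tilt 0.01 F [ 0.1 -0.1 -1.8] open 14.0
 turn z rad -0.0003 | shift cm [-0.033  0.009  0.862]
```

```bash
python3 -m crank '[[[0,0,0.2],[0,0,0]],[[0,0,0.2],[0,0,0]],[[0,0,0.2],[0,0,0]],[[0,0,0],[0,0,0]]]'
python3 -m crank '[[[0,0,0.2],[0,0,0]],[[0,0,0.2],[0,0,0]],[[0,0,0],[0,0,0]],[[0,0,0],[0,0,0]]]'
```

```text
time_s: 43.35
position: [0.6523, 0.1638, 0.0861]
tcp_rot: [[1.0, 0.019, -0.001], [0.019, -1.0, -0.0], [-0.001, 0.0, -1.0]]
force: [0.5, -0.5, -1.1]
opening: 0.158
time_s: 43.75
position: [0.6526, 0.1639, 0.0824]
tcp_rot: [[1.0, 0.019, -0.0], [0.019, -1.0, -0.0], [-0.0, 0.0, -1.0]]
force: [0.3, 0.5, -1.2]
opening: 0.159
```

```bash
python3 - <<'E'
from h import *
c=capture("scene"); crop(c,"s7",270,160,430,280,5)
s=read_state(); print(s["force"],s["moment"],s["position"])
E
```

```text
[ 0.00274218  0.86417409 -2.19508202] [-0.07999661  0.05687491 -0.06108375] [0.65270298 0.16388246 0.08252044]
```

View pics/s7.png

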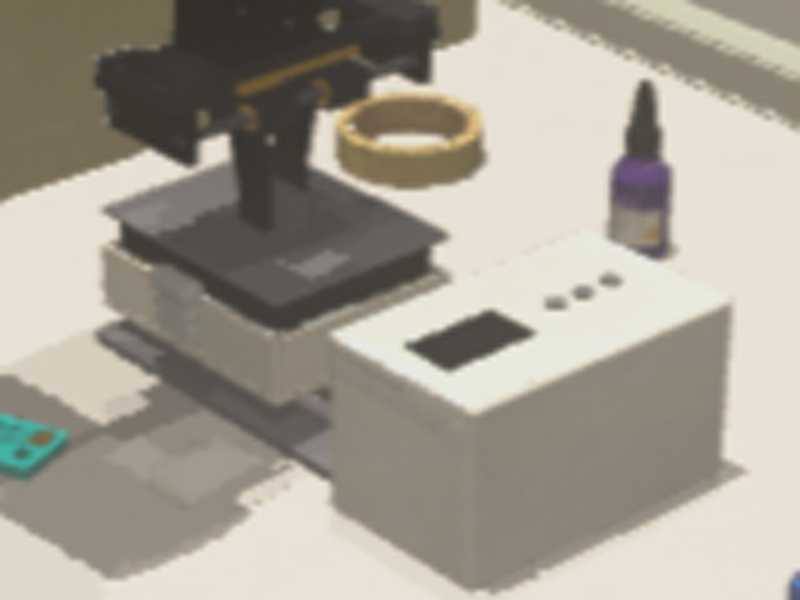

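```bash
python3 -m crank '[[[0,0,0.2],[0,0,0]],[[0,0,0.2],[0,0,0]],[[0,0,0],[0,0,0]],[[0,0,0],[0,0,0]]]'
python3 -m crank '[[[0,0,0.2],[0,0,0]],[[0,0,0.2],[0,0,0]],[[0,0,0],[0,0,0]],[[0,0,0],[0,0,0]]]'
python3 -m crank '[[[0,0,0.2],[0,0,0]],[[0,0,0],[0,0,0]],[[0,0,0],[0,0,0]]]'
```

```text
time_s: 44.2
position: [0.6526, 0.1639, 0.0784]
tcp_rot: [[1.0, 0.019, -0.0], [0.019, -1.0, -0.0], [-0.0, -0.0, -1.0]]
force: [1.1, 0.4, -1.2]
opening: 0.159
time_s: 44.6
position: [0.6526, 0.1639, 0.0744]
tcp_rot: [[1.0, 0.019, -0.0], [0.019, -1.0, -0.0], [-0.0, 0.0, -1.0]]
force: [0.4, 0.5, -1.9]
opening: 0.154
time_s: 44.9
position: [0.653, 0.1639, 0.0728]
tcp_rot: [[1.0, 0.019, 0.001], [0.019, -1.0, 0.0], [0.001, -0.0, -1.0]]
force: [-0.4, 0.1, -0.6]
opening: 0.16
```

```bash
python3 -m crank '[[[0,0,0.2],[0,0,0]],[[0,0,0],[0,0,0]],[[0,0,0],[0,0,0]]]'
python3 -m crank '[[[0,0,0.2],[0,0,0]],[[0,0,0],[0,0,0]],[[0,0,0],[0,0,0]]]'
python3 -m crank '[[[0,0,0.15],[0,0,0]],[[0,0,0],[0,0,0]],[[0,0,0],[0,0,0]]]'
```

```text
time_s: 45.2
position: [0.6528, 0.1639, 0.0706]
tcp_rot: [[1.0, 0.019, 0.0], [0.019, -1.0, 0.0], [0.0, -0.0, -1.0]]
force: [-0.1, 0.1, 0.5]
opening: 0.163
time_s: 45.5
position: [0.6525, 0.1638, 0.0681]
tcp_rot: [[1.0, 0.019, -0.0], [0.019, -1.0, -0.0], [-0.0, 0.0, -1.0]]
force: [0.6, 0.1, -3.0]
opening: 0.158
time_s: 45.8
position: [0.6525, 0.1638, 0.0667]
tcp_rot: [[1.0, 0.019, -0.001], [0.019, -1.0, -0.0], [-0.001, 0.0, -1.0]]
force: [0.9, 0.7, -1.5]
opening: 0.158
```

```bash
python3 -m crank '[[[0,0,0.15],[0,0,0]],[[0,0,0],[0,0,0]],[[0,0,0],[0,0,0]]]'
python3 -m crank '[[[0,0,0.15],[0,0,0]],[[0,0,0],[0,0,0]],[[0,0,0],[0,0,0]]]'
python3 - <<'E'
from h import *
c=capture("scene"); crop(c,"s8",270,160,430,280,5)
c=capture("wrist"); crop(c,"w21",0,0,640,400,1.2)
E
```

```text
time_s: 46.1
position: [0.6525, 0.1639, 0.0654]
tcp_rot: [[1.0, 0.019, -0.0], [0.019, -1.0, -0.0], [-0.0, 0.0, -1.0]]
force: [-0.0, 0.4, -2.3]
opening: 0.159
time_s: 46.4
position: [0.6526, 0.1639, 0.0639]
tcp_rot: [[1.0, 0.019, -0.0], [0.019, -1.0, -0.0], [-0.0, 0.0, -1.0]]
force: [0.6, -0.1, -1.9]
opening: 0.158
```

View pics/s8.png

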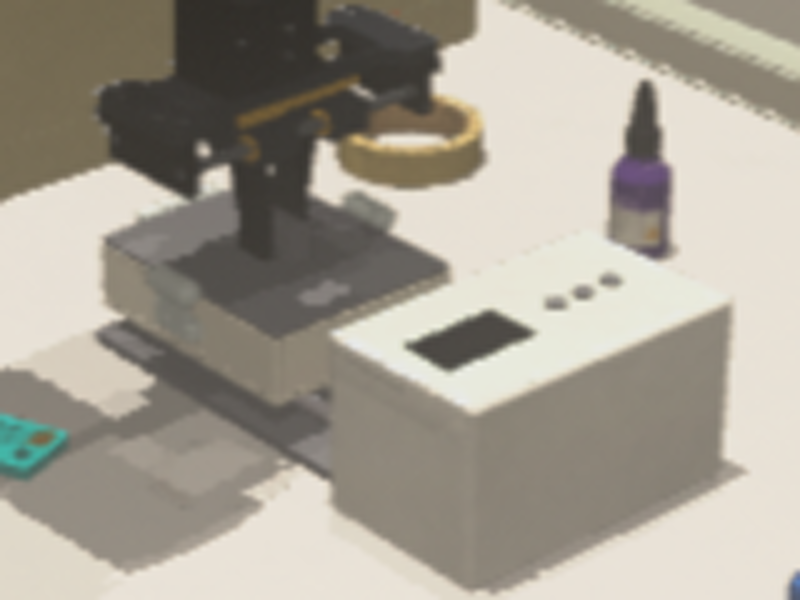

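View pics/w21.png

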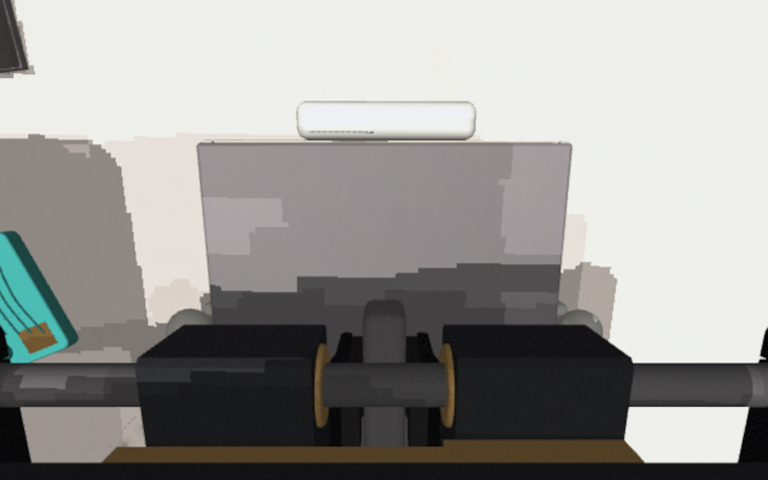

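```bash
python3 -m crank '[[[0,0,0.15],[0,0,0]],[[0,0,0],[0,0,0]],[[0,0,0],[0,0,0]]]'
python3 -m crank '[[[0,0,0.15],[0,0,0]],[[0,0,0],[0,0,0]],[[0,0,0],[0,0,0]]]'
python3 -m crank '[[[0,0,0.15],[0,0,0]],[[0,0,0],[0,0,0]],[[0,0,0],[0,0,0]]]'
```

```text
time_s: 46.8
position: [0.6528, 0.1639, 0.0626]
tcp_rot: [[1.0, 0.019, 0.0], [0.019, -1.0, 0.0], [0.0, -0.0, -1.0]]
force: [0.5, -0.1, -1.3]
opening: 0.16
time_s: 47.1
position: [0.6528, 0.1639, 0.0625]
tcp_rot: [[1.0, 0.019, 0.001], [0.019, -1.0, -0.0], [0.001, 0.0, -1.0]]
force: [-1.6, -0.6, 6.5]
opening: 0.155
time_s: 47.4
position: [0.6528, 0.1639, 0.0625]
tcp_rot: [[1.0, 0.019, 0.001], [0.019, -1.0, -0.0], [0.001, 0.0, -1.0]]
force: [-3.7, 0.3, 11.4]
opening: 0.158
```

```bash
python3 -m crank '[[[0,0,-0.2],[0,0,0]],[[0,0,0],[0,0,0]],[[0,0,0],[0,0,0]],[[0,0,0],[0,0,0]],[[0,0,0],[0,0,0]],[[0,0,-1],[0,0,0]],[[0,0,-2],[0,0,0]],[[0,0,-2],[0,0,0]],[[0,0,0],[0,0,0]]]' 0.3
python3 - <<'E'
from h import *
go(652.6,163.8,90,1.1)
c=capture("scene"); crop(c,"s9",270,160,430,280,5)
c=capture("wrist"); crop(c,"w22",0,0,640,400,1.2)
E
```

```text
time_s: 48.3
position: [0.6531, 0.1641, 0.1137]
tcp_rot: [[1.0, 0.019, 0.002], [0.019, -1.0, 0.0], [0.002, -0.0, -1.0]]
force: [1.2, 0.7, 0.6]
opening: 0.348
t 48.3 at [653.1 164.1 113.7] hd 1.09 tilt 0.11 F [1.2 0.7 0.6] open 30.3
 turn z rad -0.0002 | shift cm [-0.047  0.031  2.365]
```

View pics/s9.png

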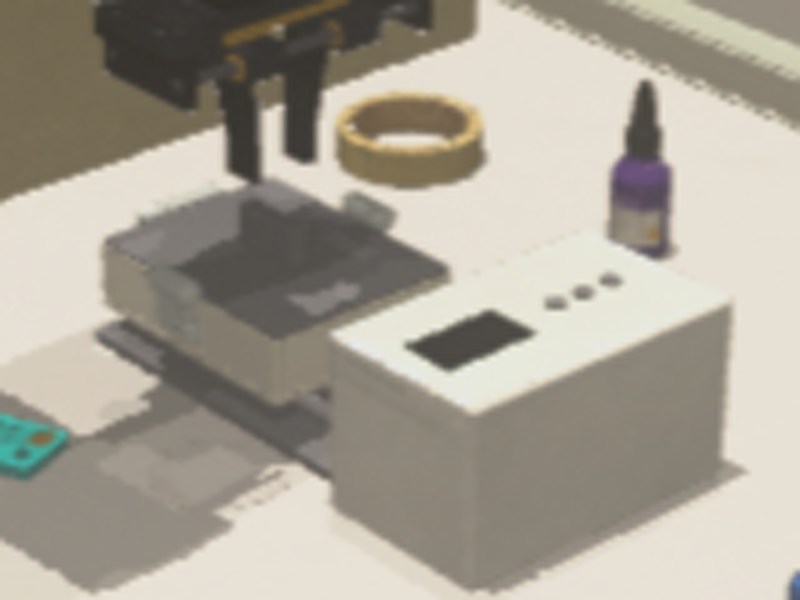

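View pics/w22.png

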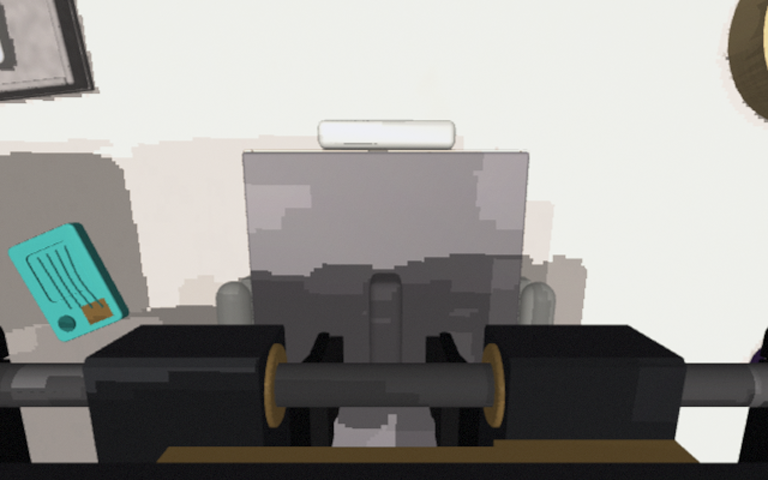

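```bash
python3 -m crank '[[[0,0,0],[0,0,0]],[[0,0,0],[0,0,0]],[[0,0,0],[0,0,0]],[[0,0,0],[0,0,0]],[[0,0,1],[0,0,0]],[[0,0,1],[0,0,0]],[[0,0,0.3],[0,0,0]],[[0,0,0],[0,0,0]],[[0,0,0],[0,0,0]]]' 1
python3 -m crank '[[[0,0,0.2],[0,0,0]],[[0,0,0.2],[0,0,0]],[[0,0,0],[0,0,0]],[[0,0,0],[0,0,0]]]'
python3 -m crank '[[[0,0,0.2],[0,0,0]],[[0,0,0],[0,0,0]],[[0,0,0],[0,0,0]]]'
```

```text
time_s: 49.3
position: [0.6527, 0.1639, 0.0883]
tcp_rot: [[1.0, 0.019, -0.0], [0.019, -1.0, -0.0], [-0.0, 0.0, -1.0]]
force: [0.3, 0.4, 0.1]
opening: 0.006
time_s: 49.7
position: [0.6531, 0.1639, 0.0864]
tcp_rot: [[1.0, 0.019, 0.002], [0.019, -1.0, 0.0], [0.002, 0.0, -1.0]]
force: [-2.4, -0.6, 7.7]
opening: 0.005
time_s: 50.0
position: [0.6532, 0.1639, 0.0863]
tcp_rot: [[1.0, 0.019, 0.002], [0.019, -1.0, -0.0], [0.002, 0.0, -1.0]]
force: [-4.3, -0.3, 14.8]
opening: 0.004
```

```bash
python3 -m crank '[[[0,0,-1],[0,0,0]],[[0,0,-2.5],[0,0,0]],[[0,0,-2],[0,0,0]],[[0,0,0],[0,0,0]],[[0,0,0],[0,0,0]]]'
python3 - <<'E'
from h import *
c=capture("top")
for z in (0,.1,.2,.25): print(z,ray(c,187,224,z).round(3),ray(c,188,70,z).round(3),ray(c,168,190,z).round(3))
s=capture("scene")
for q in [(267,192),(366,152)]: print(ray(s,*q,0).round(3))
w=capture("wrist"); crop(w,"w23",0,0,640,400,1.2)
go(652,290,140,1.1)
E
```

```text
time_s: 50.5
position: [0.6527, 0.1639, 0.1376]
tcp_rot: [[1.0, 0.019, 0.001], [0.019, -1.0, 0.0], [0.001, -0.0, -1.0]]
force: [-0.5, -0.7, -1.0]
opening: 0.007
0 [0.58  0.397 0.   ] [1.033 0.408 0.   ] [0.677 0.452 0.   ]
0.1 [0.561 0.373 0.1  ] [0.983 0.384 0.1  ] [0.651 0.425 0.1  ]
0.2 [0.543 0.35  0.2  ] [0.933 0.36  0.2  ] [0.626 0.398 0.2  ]
0.25 [0.533 0.339 0.25 ] [0.908 0.348 0.25 ] [0.613 0.385 0.25 ]
[0.665 0.476 0.   ]
[1.142 0.53  0.   ]
t 50.65 at [651.6 163.8 135.9] hd 1.08 tilt 0.17 F [0.2 0.7 0.4] open 0.6
 turn z rad -0.0003 | shift cm [  0.283 -12.62   -0.406]
```

View pics/w23.png

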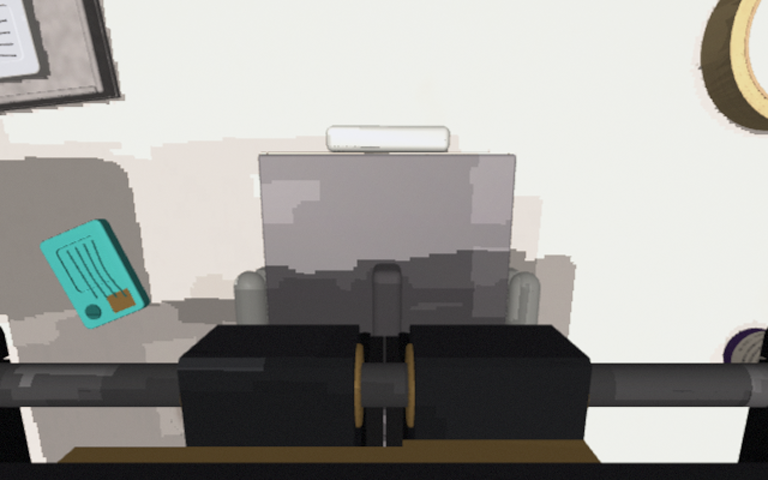

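```bash
python3 -m crank '[[[0,-2,0],[0,0,0]],[[0,-3,0],[0,0,0]],[[0,-3,0],[0,0,0]],[[0,-3,0],[0,0,0]],[[0,-0.8,0],[0,0,0]],[[0,0,0],[0,0,0]],[[0,0,0],[0,0,0]],[[0,0,0],[0,0,0]]]'
python3 - <<'E'
from h import *
go(650.5,280,35,1.1)
w=capture("wrist"); crop(w,"w24",0,0,640,480,1.2)
c=capture("top"); crop(c,"t9",150,120,350,250,4)
E
```

```text
time_s: 51.45
position: [0.6505, 0.2806, 0.1373]
tcp_rot: [[1.0, 0.018, -0.001], [0.018, -1.0, -0.001], [-0.001, 0.001, -1.0]]
force: [0.9, -0.4, 1.0]
opening: 0.004
t 51.45 at [650.5 280.6 137.3] hd 1.01 tilt 0.05 F [ 0.9 -0.4  1. ] open 0.4
 turn z rad -0.0016 | shift cm [2.0000e-03 5.7000e-02 1.0226e+01]
```

View pics/t9.png

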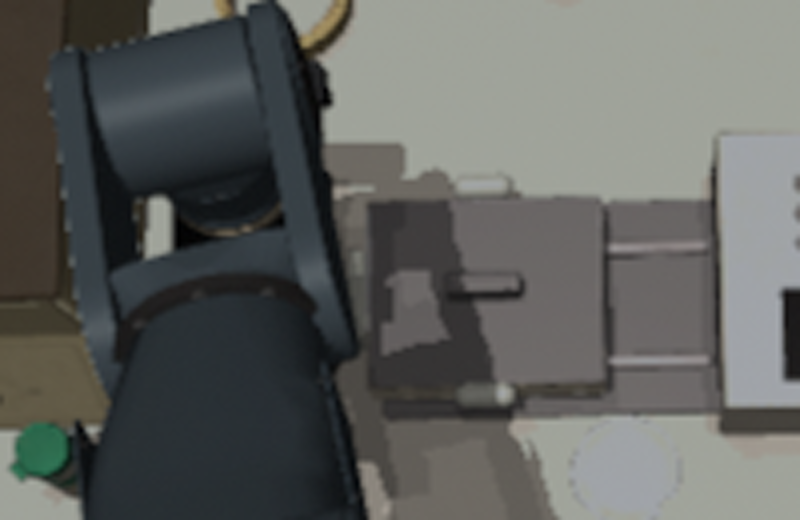

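```bash
python3 - <<'E'
from h import *
s=capture("scene"); c=capture("top")
print(proj(s,[.58,.397,0]),proj(s,[.58,.397,.2]),proj(s,[.6,.385,.25]),proj(s,[.65,.28,.137]))
crop(s,"s10",150,30,390,230,3.3)
for z in (.25,.3,.35): print(z,ray(c,150+60/4,120+70/4,z).round(3),ray(c,150+100/4,120+370/4,z).round(3))
E
```

```text
[258.56021132 207.91058497] [254.22398494 146.66284199] [261.16214424 129.8330401 ] [297.94656713 172.54195165]
0.25 [0.739 0.396 0.25 ] [0.56  0.367 0.25 ]
0.3 [0.721 0.382 0.3  ] [0.55  0.354 0.3  ]
0.35 [0.703 0.368 0.35 ] [0.539 0.341 0.35 ]
```

View pics/s10.png

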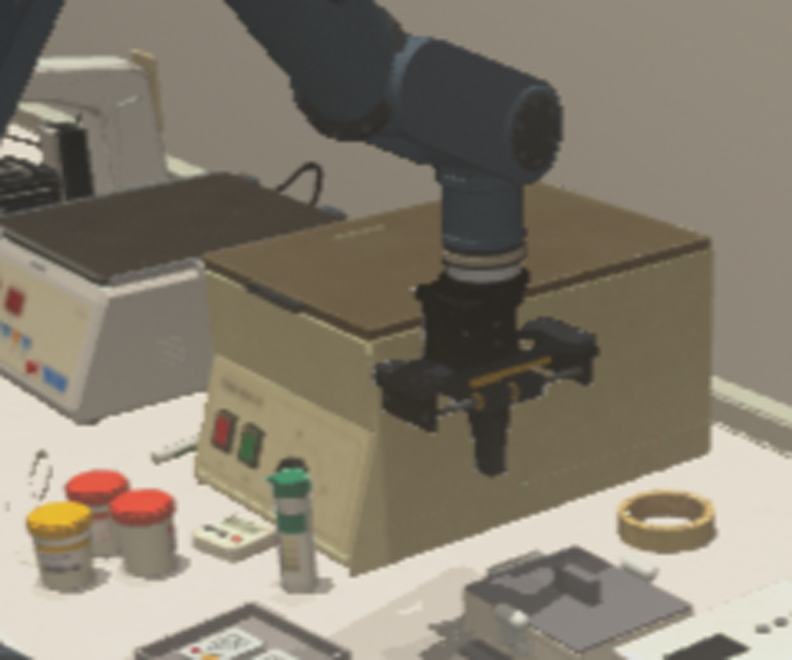

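View pics/w24.png

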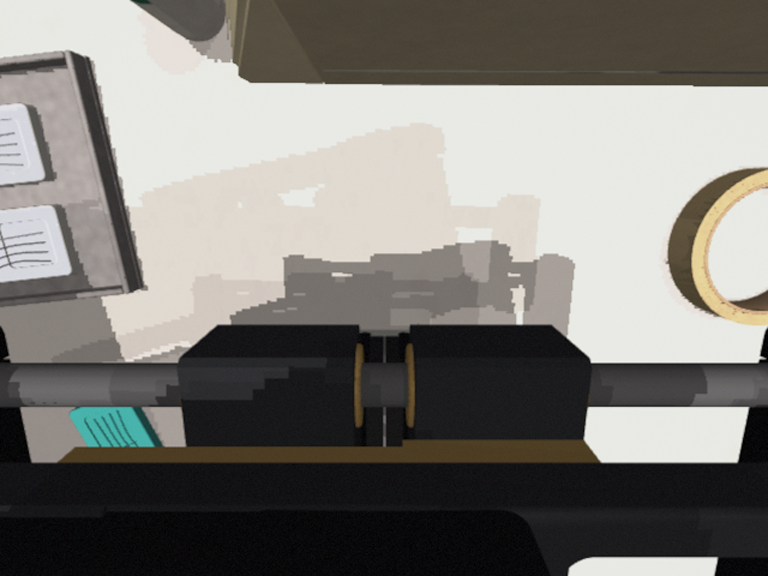

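```bash
python3 - <<'E'
from h import *
w=capture("wrist"); c=capture("top"); s=capture("scene")
for u in (240,500,760): print(ray(w,u/1.2,(80 if u<600 else 86)/1.2,0).round(3))
# box top right edge in top view
for z in (.2,.24,.28): print(z,ray(c,188,60,z).round(3),ray(c,188,195,z).round(3), proj(s,[*ray(c,188,195,z)[:2],z]))
E
```

```text
[0.563 0.403 0.   ]
[0.718 0.405 0.   ]
[0.873 0.405 0.   ]
0.2 [0.959 0.36  0.2  ] [0.613 0.35  0.2  ] [272.69720588 148.42183365]
0.24 [0.939 0.351 0.24 ] [0.603 0.341 0.24 ] [270.96855718 136.90318947]
0.28 [0.918 0.341 0.28 ] [0.594 0.331 0.28 ] [269.17770067 124.97003093]
```

```bash
python3 -m crank '[[[0.1,0,2],[0,0,0]],[[0,0,3],[0,0,0]],[[0,0,3],[0,0,0]],[[0,0,1.8],[0,0,0]],[[0,0,0.8],[0,0,0]],[[0,0,0],[0,0,0]],[[0,0,0],[0,0,0]],[[0,0,0],[0,0,0]]]'
python3 - <<'E'
from h import *
go(651,266,30,1.1)
s=capture("scene"); crop(s,"s11",230,130,430,280,4)
E
```

```text
time_s: 52.6
position: [0.6528, 0.2822, 0.0334]
tcp_rot: [[1.0, 0.019, 0.003], [0.019, -1.0, 0.001], [0.003, -0.001, -1.0]]
force: [0.1, 0.2, 0.1]
opening: 0.008
t 52.6 at [652.8 282.2  33.4] hd 1.09 tilt 0.19 F [0.1 0.2 0.1] open 0.7
 turn z rad -0.0002 | shift cm [-0.208  1.621  0.336]
```

View pics/s11.png

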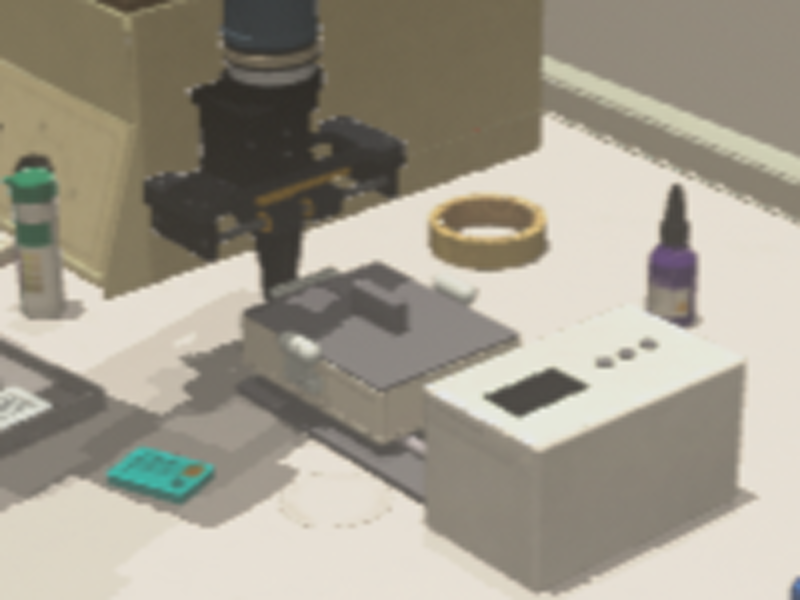

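Lid looks seated and level. Approach the tab slowly.

```bash
python3 -m crank '[[[-0.1,0.5,0],[0,0,0]],[[0,0.4,0],[0,0,0]],[[0,0.3,0.1],[0,0,0]],[[0,0,0],[0,0,0]],[[0,0,0],[0,0,0]]]'
python3 -m crank '[[[0,0.2,0],[0,0,0]],[[0,0.2,0],[0,0,0]],[[0,0,0],[0,0,0]],[[0,0,0],[0,0,0]]]'
```

```text
time_s: 53.15
position: [0.6507, 0.2696, 0.0305]
tcp_rot: [[1.0, 0.018, -0.0], [0.018, -1.0, 0.0], [-0.0, -0.0, -1.0]]
force: [0.1, 0.3, -0.9]
opening: 0.006
time_s: 53.55
position: [0.6508, 0.2658, 0.0305]
tcp_rot: [[1.0, 0.019, 0.0], [0.019, -1.0, -0.0], [0.0, 0.0, -1.0]]
force: [-0.3, 0.3, -0.8]
opening: 0.005
```

```bash
python3 -m crank '[[[0,0.1,0],[0,0,0]],[[0,0.1,0],[0,0,0]],[[0,0.1,0],[0,0,0]],[[0,0,0],[0,0,0]],[[0,0,0],[0,0,0]]]'
python3 -m crank '[[[0,0.1,0],[0,0,0]],[[0,0.1,0],[0,0,0]],[[0,0,0],[0,0,0]],[[0,0,0],[0,0,0]]]'
```

```text
time_s: 54.05
position: [0.6508, 0.2654, 0.0306]
tcp_rot: [[1.0, 0.018, 0.001], [0.018, -1.0, 0.004], [0.001, -0.004, -1.0]]
force: [-1.4, 6.9, -0.7]
opening: 0.003
time_s: 54.45
position: [0.6508, 0.2653, 0.0306]
tcp_rot: [[1.0, 0.018, 0.002], [0.018, -1.0, 0.007], [0.002, -0.006, -1.0]]
force: [-0.3, 11.4, -2.1]
opening: 0.005
```

```bash
python3 -m crank '[[[0,0.05,0],[0,0,0]],[[0,0.05,0],[0,0,0]],[[0,0.05,0],[0,0,0]],[[0,0,0],[0,0,0]]]'
python3 -m crank '[[[0,0.05,0],[0,0,0]],[[0,0.05,0],[0,0,0]],[[0,0,0],[0,0,0]]]'
python3 -m crank '[[[0,0.05,0],[0,0,0]],[[0,0.05,0],[0,0,0]],[[0,0,0],[0,0,0]]]'
```

```text
time_s: 54.85
position: [0.6509, 0.2653, 0.0307]
tcp_rot: [[1.0, 0.018, 0.002], [0.018, -1.0, 0.009], [0.002, -0.009, -1.0]]
force: [-0.1, 15.1, -2.9]
opening: 0.003
time_s: 55.15
position: [0.6508, 0.2649, 0.0307]
tcp_rot: [[1.0, 0.018, 0.002], [0.018, -1.0, 0.01], [0.003, -0.01, -1.0]]
force: [0.9, 17.0, -2.0]
opening: 0.002
time_s: 55.45
position: [0.6509, 0.2649, 0.0307]
tcp_rot: [[1.0, 0.017, 0.003], [0.017, -1.0, 0.011], [0.003, -0.011, -1.0]]
force: [-0.3, 17.9, -3.3]
opening: 0.005
```

```bash
python3 -m crank '[[[0,0.05,0],[0,0,0]],[[0,0.05,0],[0,0,0]],[[0,0,0],[0,0,0]]]'
python3 -m crank '[[[0,0.05,0],[0,0,0]],[[0,0.05,0],[0,0,0]],[[0,0,0],[0,0,0]]]'
```

```text
time_s: 55.75
position: [0.6509, 0.2598, 0.0306]
tcp_rot: [[1.0, 0.019, 0.001], [0.019, -1.0, 0.004], [0.001, -0.004, -1.0]]
force: [0.3, 7.9, -0.6]
opening: 0.007
time_s: 56.05
position: [0.6509, 0.2551, 0.0305]
tcp_rot: [[1.0, 0.019, -0.0], [0.019, -1.0, -0.001], [-0.0, 0.001, -1.0]]
force: [0.6, 1.1, 0.4]
opening: 0.006
```

```bash
python3 -m crank '[[[0,0.15,0],[0,0,0]],[[0,0.15,0],[0,0,0]],[[0,0.15,0],[0,0,0]],[[0,0.15,0],[0,0,0]],[[0,0.15,0],[0,0,0]],[[0,0.15,0],[0,0,0]],[[0,0.1,0],[0,0,0]],[[0,0.1,0],[0,0,0]],[[0,0.1,0],[0,0,0]],[[0,0.1,0],[0,0,0]],[[0,0.1,0],[0,0,0]]]'
python3 -m crank '[[[0,0.1,0],[0,0,0]],[[0,0.1,0],[0,0,0]],[[0,0.1,0],[0,0,0]],[[0,0.1,0],[0,0,0]],[[0,0.1,0],[0,0,0]],[[0,0.1,0],[0,0,0]],[[0,0.1,0],[0,0,0]],[[0,0.1,0],[0,0,0]],[[0,0.1,0],[0,0,0]],[[0,0.1,0],[0,0,0]]]'
python3 - <<'E'
from h import *
s=capture("scene"); crop(s,"s12",230,130,430,280,4)
E
```

```text
time_s: 57.15
position: [0.6512, 0.2413, 0.0305]
tcp_rot: [[1.0, 0.019, -0.0], [0.019, -1.0, 0.0], [-0.0, -0.0, -1.0]]
force: [-0.1, 2.8, -0.2]
opening: 0.007
time_s: 58.15
position: [0.6513, 0.2313, 0.0306]
tcp_rot: [[1.0, 0.019, -0.0], [0.019, -1.0, -0.0], [-0.0, 0.0, -1.0]]
force: [-0.6, 2.8, -0.0]
opening: 0.008
```

View pics/s12.png

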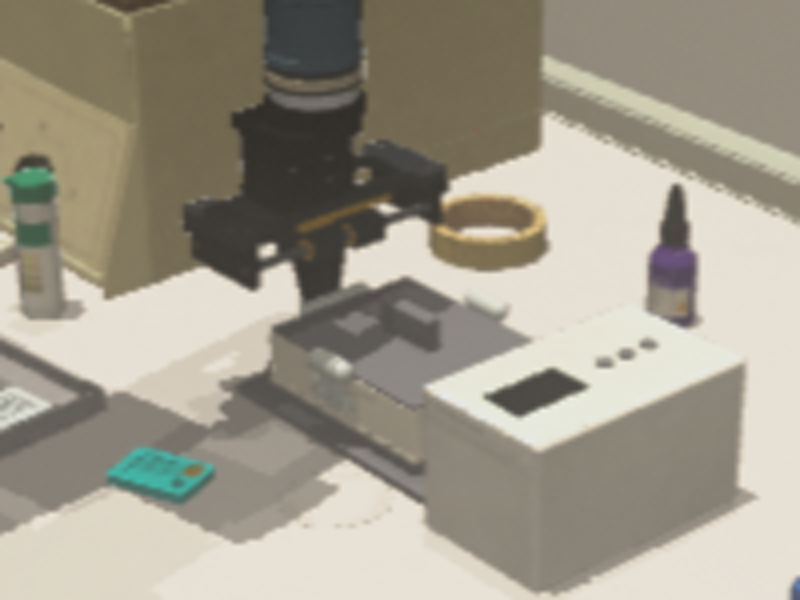

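```bash
for i in 1; do python3 -m crank '[[[0,0.1,0],[0,0,0]],[[0,0.1,0],[0,0,0]],[[0,0.1,0],[0,0,0]],[[0,0.1,0],[0,0,0]],[[0,0.1,0],[0,0,0]],[[0,0.1,0],[0,0,0]],[[0,0.1,0],[0,0,0]],[[0,0.1,0],[0,0,0]],[[0,0.1,0],[0,0,0]],[[0,0.1,0],[0,0,0]],[[0,0.1,0],[0,0,0]],[[0,0.1,0],[0,0,0]]]'; done
python3 -m crank '[[[0,0.1,0],[0,0,0]],[[0,0.1,0],[0,0,0]],[[0,0.1,0],[0,0,0]],[[0,0.1,0],[0,0,0]],[[0,0.1,0],[0,0,0]],[[0,0.1,0],[0,0,0]],[[0,0.1,0],[0,0,0]],[[0,0.1,0],[0,0,0]],[[0,0.1,0],[0,0,0]],[[0,0.1,0],[0,0,0]],[[0,0.1,0],[0,0,0]],[[0,0.1,0],[0,0,0]]]'
```

```text
time_s: 59.4
position: [0.6515, 0.2193, 0.0305]
tcp_rot: [[1.0, 0.019, -0.0], [0.019, -1.0, -0.0], [-0.0, 0.0, -1.0]]
force: [-0.1, 2.1, 0.4]
opening: 0.01
time_s: 60.6
position: [0.6517, 0.2073, 0.0305]
tcp_rot: [[1.0, 0.019, -0.0], [0.019, -1.0, -0.0], [-0.0, 0.0, -1.0]]
force: [-2.2, 1.9, -0.1]
opening: 0.007
```

```bash
python3 -m crank '[[[0,0.1,0],[0,0,0]],[[0,0.1,0],[0,0,0]],[[0,0.1,0],[0,0,0]],[[0,0.1,0],[0,0,0]],[[0,0.1,0],[0,0,0]],[[0,0.1,0],[0,0,0]],[[0,0.1,0],[0,0,0]],[[0,0.1,0],[0,0,0]],[[0,0.1,0],[0,0,0]],[[0,0.1,0],[0,0,0]],[[0,0.1,0],[0,0,0]],[[0,0.1,0],[0,0,0]]]'
```

```text
time_s: 61.8
position: [0.652, 0.1953, 0.0305]
tcp_rot: [[1.0, 0.019, -0.0], [0.019, -1.0, -0.0], [-0.0, 0.0, -1.0]]
force: [-2.1, 2.8, -0.0]
opening: -0.001
```

```bash
python3 -m crank '[[[0,0.1,0],[0,0,0]],[[0,0.1,0],[0,0,0]],[[0,0.1,0],[0,0,0]],[[0,0.1,0],[0,0,0]],[[0,0.1,0],[0,0,0]],[[0,0.1,0],[0,0,0]],[[0,0.1,0],[0,0,0]],[[0,0.1,0],[0,0,0]],[[0,0.1,0],[0,0,0]],[[0,0.1,0],[0,0,0]],[[0,0.1,0],[0,0,0]],[[0,0.1,0],[0,0,0]]]'
python3 -m crank '[[[0,0.1,0],[0,0,0]],[[0,0.1,0],[0,0,0]],[[0,0.1,0],[0,0,0]],[[0,0.1,0],[0,0,0]],[[0,0.1,0],[0,0,0]],[[0,0.1,0],[0,0,0]],[[0,0.1,0],[0,0,0]],[[0,0.1,0],[0,0,0]],[[0,0.1,0],[0,0,0]],[[0,0.1,0],[0,0,0]],[[0,0.1,0],[0,0,0]],[[0,0.1,0],[0,0,0]]]'
```

```text
time_s: 63.0
position: [0.6523, 0.1833, 0.0305]
tcp_rot: [[1.0, 0.019, -0.0], [0.019, -1.0, -0.0], [-0.0, 0.0, -1.0]]
force: [-2.6, 2.6, -0.8]
opening: 0.004
time_s: 64.2
position: [0.6527, 0.1713, 0.0306]
tcp_rot: [[1.0, 0.019, 0.0], [0.019, -1.0, -0.0], [0.0, 0.0, -1.0]]
force: [-0.9, 2.7, -0.7]
opening: 0.002
```

```bash
python3 -m crank '[[[0,0.1,0],[0,0,0]],[[0,0.1,0],[0,0,0]],[[0,0.1,0],[0,0,0]],[[0,0.1,0],[0,0,0]],[[0,0.1,0],[0,0,0]],[[0,0.1,0],[0,0,0]],[[0,0.1,0],[0,0,0]],[[0,0.1,0],[0,0,0]],[[0,0.1,0],[0,0,0]],[[0,0.1,0],[0,0,0]],[[0,0.1,0],[0,0,0]],[[0,0.1,0],[0,0,0]]]'
python3 -m crank '[[[0,0.1,0],[0,0,0]],[[0,0.1,0],[0,0,0]],[[0,0.1,0],[0,0,0]],[[0,0.1,0],[0,0,0]]]'
```

```text
time_s: 65.4
position: [0.6528, 0.1593, 0.0306]
tcp_rot: [[1.0, 0.019, 0.0], [0.019, -1.0, -0.0], [0.0, 0.0, -1.0]]
force: [-0.9, 2.2, -0.8]
opening: 0.003
time_s: 65.8
position: [0.653, 0.1553, 0.0306]
tcp_rot: [[1.0, 0.019, 0.0], [0.019, -1.0, -0.0], [0.0, 0.0, -1.0]]
force: [-1.2, 2.6, -0.2]
opening: -0.0
```

```bash
python3 -m crank '[[[0,0.1,0],[0,0,0]],[[0,0.1,0],[0,0,0]],[[0,0.1,0],[0,0,0]],[[0,0.1,0],[0,0,0]]]'
```

```text
time_s: 66.2
position: [0.653, 0.1513, 0.0306]
tcp_rot: [[1.0, 0.019, 0.0], [0.019, -1.0, 0.0], [0.0, -0.0, -1.0]]
force: [-1.0, 2.2, 0.3]
opening: 0.006
```

```bash
python3 -m crank '[[[0,0.1,0],[0,0,0]],[[0,0.1,0],[0,0,0]],[[0,0.1,0],[0,0,0]],[[0,0.1,0],[0,0,0]]]'
```

```text
time_s: 66.6
position: [0.6531, 0.1473, 0.0306]
tcp_rot: [[1.0, 0.019, 0.0], [0.019, -1.0, -0.0], [0.0, 0.0, -1.0]]
force: [-0.9, 2.6, -0.3]
opening: 0.005
```

```bash
python3 -m crank '[[[0,0.1,0],[0,0,0]],[[0,0.1,0],[0,0,0]],[[0,0.1,0],[0,0,0]],[[0,0.1,0],[0,0,0]]]'
```

```text
time_s: 67.0
position: [0.6531, 0.1457, 0.0306]
tcp_rot: [[1.0, 0.018, 0.001], [0.018, -1.0, 0.004], [0.001, -0.004, -1.0]]
force: [-0.8, 11.8, -0.6]
opening: 0.002
```

```bash
python3 -m crank '[[[0,0.1,0],[0,0,0]],[[0,0.1,0],[0,0,0]],[[0,0.1,0],[0,0,0]],[[0,0.1,0],[0,0,0]]]'
```

```text
time_s: 67.4
position: [0.6531, 0.1457, 0.0307]
tcp_rot: [[1.0, 0.016, 0.001], [0.016, -1.0, 0.01], [0.002, -0.01, -1.0]]
force: [0.3, 20.8, -1.6]
opening: 0.004
```

```bash
python3 -m crank '[[[0,0.1,0],[0,0,0]],[[0,0.1,0],[0,0,0]],[[0,0.1,0],[0,0,0]],[[0,0.1,0],[0,0,0]]]'
```

```text
time_s: 67.8
position: [0.6532, 0.1457, 0.0308]
tcp_rot: [[1.0, 0.015, 0.002], [0.015, -1.0, 0.015], [0.003, -0.015, -1.0]]
force: [0.9, 33.5, -1.7]
opening: 0.006
```

```bash
python3 -m crank '[[[0,-0.3,0],[0,0,0]],[[0,-0.5,0],[0,0,0]],[[0,-0.5,0],[0,0,0]],[[0,-1,0],[0,0,0]],[[0,-2,0],[0,0,0]],[[0,-2,0],[0,0,0]],[[0,0,-3],[0,0,0]],[[0,0,-4],[0,0,0]],[[0,0,-4],[0,0,0]],[[-3,0,-2],[0,0,0]],[[-4,0,0],[0,0,0]],[[-4,0,0],[0,0,0]]]'
python3 -m crank '[[[-4,0,0],[0,0,0]],[[-4,0,0],[0,0,0]],[[-3,0,0],[0,0,0]],[[0,0,0],[0,0,0]],[[0,0,0],[0,0,0]],[[0,0,0],[0,0,0]],[[0,0,0],[0,0,0]]]'
python3 - <<'E'
from h import *
s=capture("scene"); crop(s,"s13",150,130,430,310,2.8)
c=capture("top"); crop(c,"t10",150,130,400,320,3.1)
print(read_state()["force"],read_state()["position"])
E
```

```text
time_s: 69.0
position: [0.5418, 0.1965, 0.1619]
tcp_rot: [[1.0, 0.019, 0.003], [0.019, -1.0, 0.0], [0.003, -0.0, -1.0]]
force: [-1.0, 0.3, -0.3]
opening: 0.008
time_s: 69.7
position: [0.4339, 0.1943, 0.1607]
tcp_rot: [[1.0, 0.018, 0.002], [0.018, -1.0, 0.0], [0.002, -0.0, -1.0]]
force: [0.2, 0.3, 0.2]
opening: 0.007
[-0.4863081   0.56955724 -0.76449107] [0.43321187 0.19421959 0.16047171]
```

View pics/s13.png

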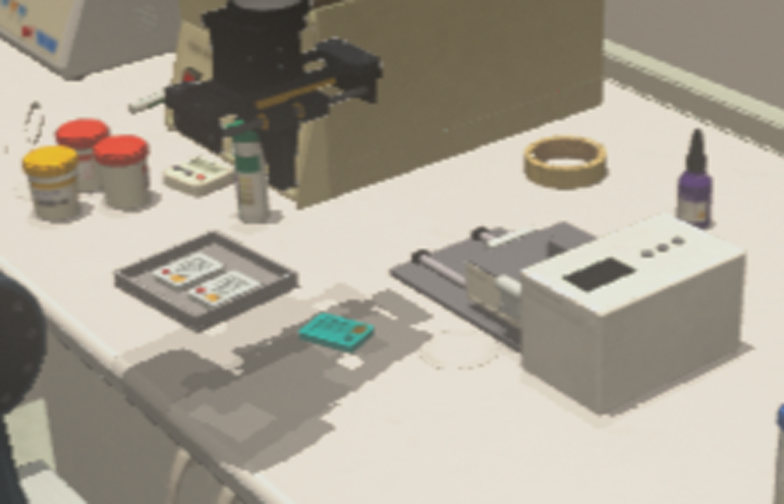

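View pics/t10.png

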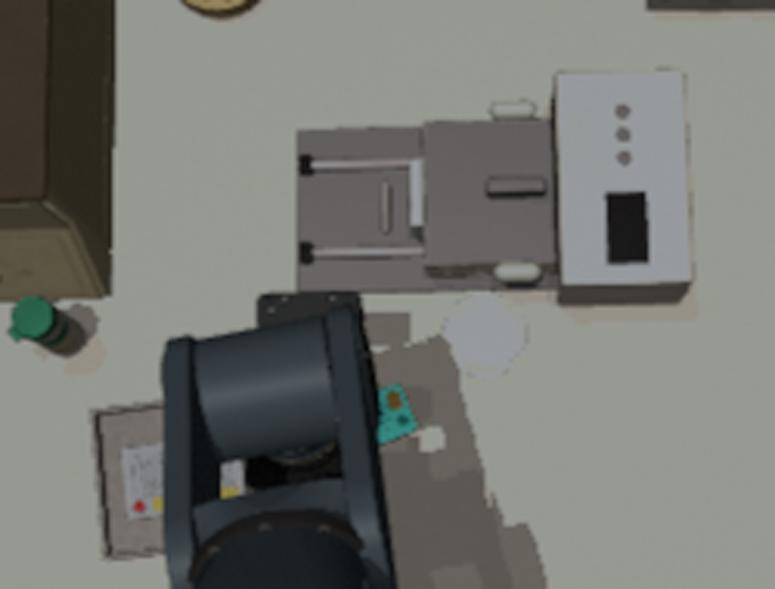

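```bash
python3 - <<'E'
from h import *
s=capture("scene"); crop(s,"s14",280,190,420,280,5.7)
E
```

```text
(no output)
```

View pics/s14.png

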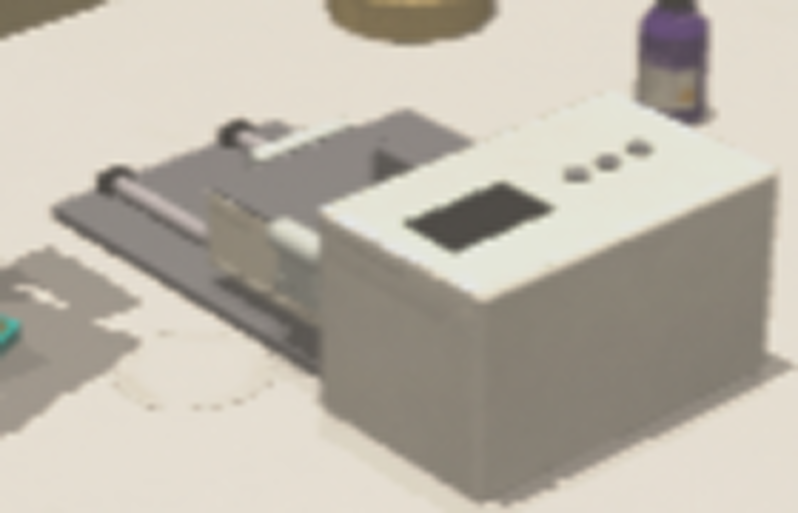

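The lid still sits flush on the rim and the carriage is home, so I'm handing in.

```bash
python3 - <<'E'
from rig import bot
print(bot.hand_in())
E
```

```text
the job is handed in; nothing more can be done
None
```

The job is done in the order asked and was handed in at about 70 s, with no verdict reported.

**What I did**
- I moved both spent cartridges from the tub to the discard tray.
- I laid both fresh cartridges flat and side by side in the tub. Only two were on the bench.
- I pressed the lid past its catches on to the rim, then pushed the carriage by its tab at about 10 mm/s. The turquoise look-alike was not touched.

**Last checks**
- **Lid:** it stopped solid at the height expected for a seated lid. Pressing about 15 N on the grip bar gave 86.3 mm, against 86 mm expected. I did not press each side separately, but it looked level in the pictures.
- **Carriage:** it broke free at about 18 N and ran at 2 to 3 N. It stopped dead after about 120 mm of travel, and I pressed it to 33 N without further movement before backing away.
- **Final pictures:** both spent cartridges were in the tray and the lid was flush on the rim. The parts of the bench in view were undisturbed; I did not recheck the area around the blue-capped tube.

**What disagreed**
- The cameras put the tub floor 3 to 4 mm lower than where the fingers touched it (22 mm). I worked from the touch.
- At 86 mm, the lid's grip bar is higher than the reader's 78 mm mouth. The bar stayed outside the housing with a few millimetres to spare, so this should not be what stopped the carriage.

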